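Fill the crate's empty cells with rivet tins and fit its stacking sleeves

ROBOT

A 6-joint arm with a two-finger parallel gripper is mounted at the origin on the work surface. World frame = base frame: x ahead of the robot, y to its left, z up, the work surface at z = 0. Lengths are in m, angles in rad, forces in N, time in s.
With the tool pointing down it reaches from about 0.3 to 0.875 m from the base axis. Payload 6.4 kg.
Tool frame: the origin (TCP) lies where the fingers leave the gripper's body, on its centre line; the fingertips stand 73 mm ahead of it and the grasp point (between the pads) lies 54 mm ahead of it (ctrl.pinch_z is the distance from the TCP to the grasp point, in m); z points along the fingers, y is the direction in which the jaws open and shut (so a half turn about z gives the same grasp; the last joint's range is limited). The gripper opens to 85 mm and grips with 20 to 120 N. Pads are 22 mm wide; open, the fingers measure 114 mm over their backs; the gripper's body (76 mm by 85 mm) begins 54 mm behind the grasp point. The pads swing forward as they close: fully open they stand 13 mm farther back than shut.
Start: joints at [-1.381, 0.181, 1.607, -0, 1.354, -0.206], TCP at [0.222, -0.531, 0.304] pointing down, gripper open.
Joint ranges: [-2.99, 2.99], [-0.89, 2.07], [0.3, 2.58], [-1.14, 4.28], [0, 2.63], [-3.12, 3.12]. Speed limits (rad/s): [2.57, 2.57, 3.01, 3.14, 3.14, 3.14].

INTERFACE

Orientations are given as a unit quaternion [w, x, y, z].
In Python, from bench import ctrl, camera, camera_model gives the robot as it stands.
- The arm moves only by the tool arm_command, never from a script. Its argument "series" is a list of rows, each a list of 7 numbers: the shift along the tool's x, y, z in m, then the turn, a rotation vector about the tool's x, y, z in degrees, then the finger opening in m, from 0 to 0.0854. In form: [[tx, ty, tz, rx, ry, rz, gripper], ...]. A call has exactly 5 rows; each row is the pose to reach, as a shift and turn from the pose commanded when the call began, along the tool's axes at that moment; what a row does not reach only later rows make up. A row lasts 1/10 s, in which the tool goes at most 50 mm and 8.59 degrees, less where a joint would pass 70% of its speed; a pose out of reach is approached as far as the arm can. A call with a gripper value outside its range is refused whole. The fingers move at their own pace and stop on an object; the grip force is fixed at half the most. Time passes only in rows, so rows that repeat a pose let the fingers close, or fill a call up. It gives the time, the measured TCP pose, the force and the opening at its end, in the units of the state.
- ctrl.get_obs(): the state, without advancing time (a new reading comes with each control period).
- camera(name): name is "side" or "top" or "wrist"; returns (picture, depth): 400x640x3 uint8, red, green, blue; 400x640 float32, m along the optical axis (not along the pixel's ray), 0 where there is no reading.
- camera_model(name): a dict with "K" (3x3 intrinsics, pixels), "position" and "attitude" of the camera in the world. Camera axes: x right, y down, z forward; pixel columns grow to the right and rows downward; lengths in m; the calibration is good to about 2 mm. A picture is of the moment at which its call begins: read the wrist's pose just before it. camera_model takes no time and is no camera call; for the wrist camera it gives the pose at the moment of the call.
- ctrl.hand_in(): hands the job in, once; it reports no verdict.
The state is a dict: "time_s": time; "q": joint angles; "dq": joint speeds; "joint_efforts": joint torques, N m; "eef_pos": TCP position; "eef_rot": TCP orientation; "wrist_force": force on the tool from outside, world axes, zero at the start; "torque": the same for the moment, N m; "opening": opening from 0.0 (shut) to 1.0 (fully open).
Only numpy, scipy, OpenCV 4.12 (cv2) and the standard library are available. Lean on these libraries where they do the work, as an engineer would, in place of code of your own. Each camera call takes 0.05 s, during which the arm holds its last target. There are 200 camera calls.

TASK

Pack the loose rivet tins into the red crate: two of its six capped cells are already full, so feel which caps give way, and put each tin upright into an empty cell of its own, pushed down fully home below the crate's top. Only when every tin is in, slide one brass spacer sleeve fully down over each of the two studs on the crate's ends, so that another crate can be stacked on it. Leave everything else on the bench where it is.

Things in the scene. Friction and masses are not known exactly. Their poses are not given: they have to be found in the camera images.
- crate: the red crate, fixed to the bench, 138 mm (its x) by 200 mm (its y) by 84 mm high, with a 70 by 34 mm ledge of the same height at each y end; origin under its centre on the bench, z up. Its bright top has six square cells (2 along x, 3 along y, 62 mm apart), two of them full; each is closed by a blue cap and nothing shows which are full
- cell1 (a point): centre of a 48 mm square cell at the level of the crate's top (-31, -62 mm in its x, y). Its cap, 46 mm wide, 4 mm thick, lies 4 mm lower. Over an empty cell it is lightly sprung (0.6 to 1 N) and sinks up to 70 mm, slowly, under a tin; over a full one it gives only 1 mm. A tin fully home stands on the sunk cap, its top 4 to 5 mm below the crate's top
- cell2 (a point): centre of a 48 mm square cell at the level of the crate's top (-31, 0 mm in its x, y). Its cap, 46 mm wide, 4 mm thick, lies 4 mm lower. Over an empty cell it is lightly sprung (0.6 to 1 N) and sinks up to 70 mm, slowly, under a tin; over a full one it gives only 1 mm. A tin fully home stands on the sunk cap, its top 4 to 5 mm below the crate's top
- cell3 (a point): centre of a 48 mm square cell at the level of the crate's top (-31, 62 mm in its x, y). Its cap, 46 mm wide, 4 mm thick, lies 4 mm lower. Over an empty cell it is lightly sprung (0.6 to 1 N) and sinks up to 70 mm, slowly, under a tin; over a full one it gives only 1 mm. A tin fully home stands on the sunk cap, its top 4 to 5 mm below the crate's top
- cell4 (a point): centre of a 48 mm square cell at the level of the crate's top (31, -62 mm in its x, y). Its cap, 46 mm wide, 4 mm thick, lies 4 mm lower. Over an empty cell it is lightly sprung (0.6 to 1 N) and sinks up to 70 mm, slowly, under a tin; over a full one it gives only 1 mm. A tin fully home stands on the sunk cap, its top 4 to 5 mm below the crate's top
- cell5 (a point): centre of a 48 mm square cell at the level of the crate's top (31, 0 mm in its x, y). Its cap, 46 mm wide, 4 mm thick, lies 4 mm lower. Over an empty cell it is lightly sprung (0.6 to 1 N) and sinks up to 70 mm, slowly, under a tin; over a full one it gives only 1 mm. A tin fully home stands on the sunk cap, its top 4 to 5 mm below the crate's top
- cell6 (a point): centre of a 48 mm square cell at the level of the crate's top (31, 62 mm in its x, y). Its cap, 46 mm wide, 4 mm thick, lies 4 mm lower. Over an empty cell it is lightly sprung (0.6 to 1 N) and sinks up to 70 mm, slowly, under a tin; over a full one it gives only 1 mm. A tin fully home stands on the sunk cap, its top 4 to 5 mm below the crate's top
- stud_left (a point): foot of the upright stud on the ledge at the crate's +y end, at the level of the crate's top; the stud is 16 mm thick and rises 40 mm from here, its last 6 mm tapered
- stud_right (a point): foot of the upright stud on the ledge at the crate's -y end, at the level of the crate's top; the stud is 16 mm thick and rises 40 mm from here, its last 6 mm tapered
- tin1_mid (a point): centre, half-way up, of a loose closed rivet tin: steel with a copper-coloured lid band, 40 mm across, 70 mm high, 0.24 to 0.39 kg, starting upright on the bench; its z is its axis. Three or four tins are present
- tin2_mid (a point): centre, half-way up, of a loose closed rivet tin: steel with a copper-coloured lid band, 40 mm across, 70 mm high, 0.24 to 0.39 kg, starting upright on the bench; its z is its axis. Three or four tins are present
- tin3_mid (a point): centre, half-way up, of a loose closed rivet tin: steel with a copper-coloured lid band, 40 mm across, 70 mm high, 0.24 to 0.39 kg, starting upright on the bench; its z is its axis. Three or four tins are present
- tin4_mid (a point): centre, half-way up, of a loose closed rivet tin: steel with a copper-coloured lid band, 40 mm across, 70 mm high, 0.24 to 0.39 kg, starting upright on the bench; its z is its axis. Three or four tins are present
- sleeve1_mid (a point): centre, half-way up, of a loose brass spacer sleeve: 36 mm outside, 21 mm bore right through, 36 mm high, 0.08 kg, starting upright on the bench; its z is its axis; fully down on a stud this point is 18 mm above the crate's top
- sleeve2_mid (a point): centre, half-way up, of a loose brass spacer sleeve: 36 mm outside, 21 mm bore right through, 36 mm high, 0.08 kg, starting upright on the bench; its z is its axis; fully down on a stud this point is 18 mm above the crate's top
- hammer: a hammer lying on the bench; to be left alone; origin at its underside
- screwdriver: a screwdriver lying between the robot and the crate; to be left alone; origin at its underside
- discs: a stack of perforated steel discs, 124 mm across, 15 mm high; to be left alone; origin at its underside
- oil: an amber oil bottle, 56 mm across, 160 mm high; to be left alone; origin at its underside
- jar: a green glass jar, 66 mm across, 85 mm high; to be left alone; origin at its underside
- mug: a blue mug, 76 mm across, 85 mm high; to be left alone; origin at its underside

How it is judged:
By the outcome, as a careful person would: the job done as asked, in the order asked, and still so for the second after the job is handed in, with the robot touching nothing.
Of packed1, packed2, packed3, packed4, packed5, packed6 only 2 to 2 are there at a start; the rules pass over those that are not, and their reading is None.
Of tin1, tin2, tin3, tin4 only 3 to 4 are there at a start; the rules pass over those that are not, and their reading is None.
At some moment in a run one of sleeve1, sleeve2 may be knocked a few centimetres aside while the robot is not near it.
It also fails if it takes over 210 s, if anything falls off the work surface, if the arm or the gripper's body presses on something with over 40 N, if the wrist force passes 120 N, or if a joint passes its speed limit or range.

## Working session

There is one attempt and no reset: what is moved stays moved. The work goes in short steps, Python scripts to look and compute and a tool call to move; the robot and the scene stay as the last step left them, time stands still between calls to the robot, and variables do not carry over. Pictures are saved under pics/ and viewed, about 12 in all and at most 16, crops included, and the job is handed in when it is done.

Besides the shell and the picture viewer there is one more tool, called after ">>>" as name([rows], argument=value, ...), one row to a line, values as JSON. arm_command: Moves the arm, as the interface text tells. Its arguments: {"type":"object","properties":{"series":{"type":"array","items":{"type":"array","items":{"type":"number"}}}},"required":["series"]}

```bash
mkdir -p pics; cat > h.py <<'E'
import numpy as np,cv2
from bench import ctrl,camera,camera_model
from scipy.spatial.transform import Rotation as R
def Rm(a):
    a=np.array(a,float)
    return a if a.shape==(3,3) else R.from_quat(a[[1,2,3,0]]).as_matrix()
def shot(n,f=None):
    m=camera_model(n); p,d=camera(n)
    if f: cv2.imwrite('pics/'+f,p[:,:,::-1])
    return p,d,m
def world(d,m):
    K=np.array(m['K']); v,u=np.mgrid[:400,:640]
    c=np.stack([(u-K[0,2])/K[0,0]*d,(v-K[1,2])/K[1,1]*d,d],-1)
    w=c@Rm(m['attitude']).T+np.array(m['position']); w[d<=0]=np.nan
    return w
E
python3 - <<'E'
from h import *
o=ctrl.get_obs();print(o)
for n in('top','side'):
    p,d,m=shot(n,n+'0.png');np.savez(n+'0.npz',p=p,d=d,w=world(d,m));print(m)
E
```

```text
{'time_s': 0.0, 'q': array([-1.38130213e+00,  1.81533991e-01,  1.60800699e+00, -4.64337103e-06,
        1.35380183e+00, -2.06304496e-01]), 'dq': array([ 0.00100254,  0.00132494,  0.00019203,  0.00168478,  0.00036494,
       -0.00019785]), 'joint_efforts': array([ 2.56157973e-04, -4.44875407e+01, -3.51333511e+01, -2.79769019e-04,
        8.94441182e-03, -1.78607712e-05]), 'eef_pos': array([ 0.22161888, -0.53011143,  0.3029885 ]), 'eef_rot': array([-8.75065972e-04,  9.80481277e-01,  1.96610530e-01,  5.08835232e-06]), 'wrist_force': array([ 0.38972816,  0.85746161, -0.03949198]), 'torque': array([ 0.02108857, -0.05291007, -0.02851589]), 'opening': 0.9994460029223154}
{'K': array([[453.02158747,   0.        , 307.22435241],
       [  0.        , 453.02158747, 203.69015235],
       [  0.        ,   0.        ,   1.        ]]), 'position': array([ 0.36072921, -0.07763997,  1.26145912]), 'attitude': array([-0.05083667,  0.71222891, -0.69741336,  0.0613206 ])}
{'K': array([[443.30836444,   0.        , 316.57684242],
       [  0.        , 443.30836444, 200.93967857],
       [  0.        ,   0.        ,   1.        ]]), 'position': array([0.44299279, 0.69134634, 0.79065638]), 'attitude': array([ 0.02829735, -0.074362  ,  0.91298367, -0.40016293])}
```

View pics/top0.png

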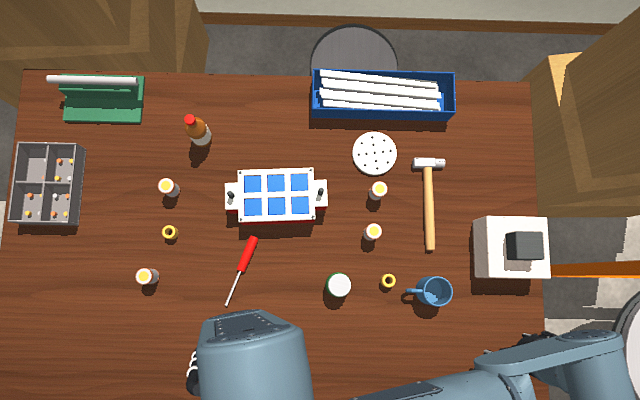

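View pics/side0.png

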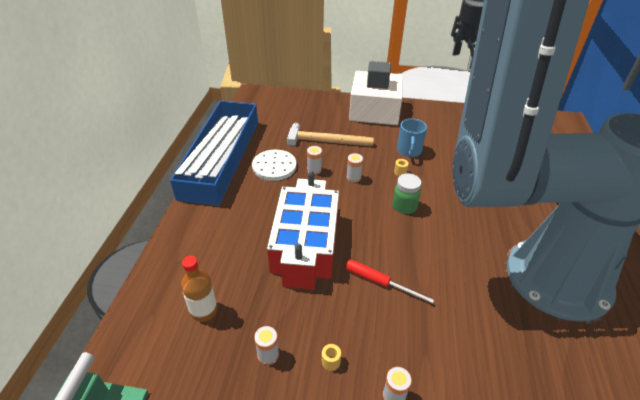

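The top view shows four tins at (168,187), (147,276), (378,190) and (373,232), and sleeves at (170,233) and (388,281). The crate is centred near (276,195), with studs at (231,195) and (321,195).

```bash
python3 - <<'E'
from h import *
z=np.load('top0.npz');w=z['w'];p=z['p'].astype(int)
def blob(u,v,r,z0,z1):
    s=w[v-r:v+r+1,u-r:u+r+1].reshape(-1,3);s=s[(s[:,2]>z0)&(s[:,2]<z1)]
    (c,rad)=cv2.minEnclosingCircle((s[:,:2]*1000).astype(np.float32));return len(s),np.round(s.mean(0),4),np.round(c,1),round(rad,1),np.round(np.percentile(s[:,2],[10,90]),4)
for n,u,v in(('t1',168,187),('t2',147,276),('t3',378,190),('t4',373,232)):print(n,blob(u,v,16,.06,.08))
for n,u,v in(('s1',170,233),('s2',388,281)):print(n,blob(u,v,13,.028,.045))
for n,u,v in(('studL',231,195),('studR',321,195)):print(n,blob(u,v,9,.105,.14))
m=np.zeros((400,640),bool);m[155:235,215:340]=1
b=m&(p[...,2]>150)&(p[...,0]<110)
n,l,st,c=cv2.connectedComponentsWithStats(b.astype(np.uint8))
for i in range(1,n):
    if st[i,4]>50:
        q=w[l==i];q=q[~np.isnan(q[:,0])];print('cap',np.round(c[i],1),np.round(q.mean(0),4),st[i,4])
t=m&(w[...,2]>.078)&(w[...,2]<.09)
rc=cv2.minAreaRect((w[t][:,:2]*1000).astype(np.float32));print(rc,w[t][:,2].mean())
for n,u,v,r in(('oil',200,130,25),('jar',338,285,18),('mug',434,291,22)):print(n,blob(u,v,r,.06,.2))
E
```

```text
t1 (191, array([0.5932, 0.2841, 0.0692]), array([594.1, 284.8]), 21.5, array([0.0655, 0.0722]))
t2 (212, array([0.3543, 0.3247, 0.0694]), array([353.7, 325.2]), 21.2, array([0.0661, 0.0724]))
t3 (188, array([ 0.5974, -0.2863,  0.0691]), array([ 598.2, -287. ]), 20.8, array([0.0657, 0.0725]))
t4 (191, array([ 0.4839, -0.2709,  0.0693]), array([ 484., -271.]), 20.4, array([0.0666, 0.0722]))
s1 (104, array([0.4738, 0.2789, 0.0346]), array([474.2, 279.1]), 18.6, array([0.0307, 0.0374]))
s2 (102, array([ 0.3554, -0.3159,  0.0345]), array([ 355.5, -315.8]), 18.3, array([0.0309, 0.0376]))
studL (37, array([0.5665, 0.1051, 0.1187]), array([567.6, 105.4]), 8.2, array([0.1138, 0.1246]))
studR (36, array([ 0.5798, -0.1269,  0.1199]), array([ 580.7, -127.6]), 8.2, array([0.1149, 0.1242]))
cap [275.4 182.6] [ 0.6053 -0.0076  0.0794] 262
cap [298.8 181.9] [ 0.6084 -0.0695  0.0793] 275
cap [252.  183.5] [0.6013 0.0543 0.0792] 271
cap [299.7 205.1] [ 0.5461 -0.0736  0.0793] 283
cap [252.4 206.8] [0.5388 0.0508 0.0793] 269
cap [276.  205.9] [ 0.5426 -0.011   0.0792] 284
((574.3215942382812, -11.408340454101562), (139.04994201660156, 266.5663146972656), 3.4737167358398438) 0.08243484047341927
oil (473, array([0.7404, 0.204 , 0.113 ]), array([747.1, 209.3]), 28.2, array([0.0758, 0.1582]))
jar (412, array([ 0.3419, -0.1793,  0.0837]), array([ 342.5, -180.1]), 30.8, array([0.0807, 0.0872]))
mug (323, array([ 0.3307, -0.4273,  0.0772]), array([ 329.4, -420. ]), 50.9, array([0.0658, 0.0856]))
```

>>> arm_command([
  [0.21,-0.137,0,0,0,-40,0],
  [0.21,-0.137,0,0,0,-40,0],
  [0.21,-0.137,0,0,0,-40,0],
  [0.21,-0.137,0,0,0,-40,0],
  [0.21,-0.137,0,0,0,-40,0],
])

```text
time_s: 0.6
eef_pos: [0.3628, -0.3219, 0.3036]
eef_rot: [-0.0, 0.853, 0.522, 0.0]
wrist_force: [1.4, -1.5, 0.3]
opening: 0.143
```

```bash
cat >> h.py <<'E'
TH=93.3
def pose():
    o=ctrl.get_obs();M=Rm(o['eef_rot']);return o,o['eef_pos'],M,np.degrees(np.arctan2(M[1,0],M[0,0]))
def rep(*targets):
    """shift in present tool axes to each target (TCP world xyz)"""
    o,p,M,th=pose()
    print('t',round(o['time_s'],2),'p',np.round(p,4),'th',round(th,2),'tilt',np.round(M[:2,2],4),'F',np.round(o['wrist_force'],1),'op',round(o['opening']*85.4,1),'rz',round(th-TH,2))
    for t in targets: print(' to',t,np.round(M.T@(np.array(t)-p),4))
CELL={1:(.5461,-.0736),2:(.5426,-.011),3:(.5388,.0508),4:(.6084,-.0695),5:(.6053,-.0076),6:(.6013,.0543)}
E
python3 - <<'E'
from h import *
print(ctrl.pinch_z)
rep((.6013,.0543,.20))
E
```

```text
0.0539
t 0.6 p [ 0.3628 -0.3219  0.3036] th 62.96 tilt [-0.0001  0.0004] F [ 1.4 -1.5  0.3] op 12.3 rz -30.34
 to (0.6013, 0.0543, 0.2) [0.4435 0.0414 0.1037]
```

```bash
python3 - <<'E'
from h import *
rep((.54,-.14,.25))
E
```

```text
t 0.6 p [ 0.3628 -0.3219  0.3036] th 62.96 tilt [-0.0001  0.0004] F [ 1.4 -1.5  0.3] op 12.3 rz -30.34
 to (0.54, -0.14, 0.25) [0.2426 0.0751 0.0536]
```

>>> arm_command([
  [0.05,0.015,0.01,0,0,-8,0],
  [0.1,0.03,0.02,0,0,-15,0],
  [0.15,0.045,0.03,0,0,-22.5,0],
  [0.195,0.06,0.04,0,0,-30.3,0],
  [0.24,0.075,0.05,0,0,-30.3,0],
])

```text
time_s: 1.1
eef_pos: [0.5356, -0.1475, 0.2547]
eef_rot: [0.0, 0.687, 0.727, -0.0]
wrist_force: [0.7, 0.2, 0.1]
opening: 0.002
```

```bash
python3 - <<'E'
from h import *
rep(*[(*CELL[i],.158) for i in (1,4,5,2,3,6)])
E
```

```text
t 1.1 p [ 0.5356 -0.1475  0.2547] th 93.21 tilt [-0.0001 -0.0001] F [0.7 0.2 0.1] op 0.2 rz -0.09
 to (0.5461, -0.0736, 0.158) [0.0732 0.0147 0.0967]
 to (0.6084, -0.0695, 0.158) [0.0738 0.0771 0.0967]
 to (0.6053, -0.0076, 0.158) [0.1358 0.0775 0.0967]
 to (0.5426, -0.011, 0.158) [0.1359 0.0147 0.0967]
 to (0.5388, 0.0508, 0.158) [0.1978 0.0143 0.0967]
 to (0.6013, 0.0543, 0.158) [0.1978 0.0769 0.0966]
```

>>> arm_command([
  [0.04,0.008,0.04,0,0,0,0],
  [0.07,0.012,0.07,0,0,0,0],
  [0.07,0.012,0.087,0,0,0,0],
  [0.07,0.012,0.087,0,0,0,0],
  [0.07,0.012,0.087,0,0,0,0],
])

```text
time_s: 1.6
eef_pos: [0.543, -0.0791, 0.1684]
eef_rot: [-0.0, 0.689, 0.725, -0.0]
wrist_force: [0.1, 0.2, 0.6]
opening: -0.0
```

```bash
python3 - <<'E'
from h import *
rep((*CELL[1],.158))
E
```

```text
t 1.6 p [ 0.543  -0.0791  0.1684] th 92.98 tilt [-0.0003 -0.    ] F [0.1 0.2 0.6] op -0.0 rz -0.32
 to (0.5461, -0.0736, 0.158) [0.0053 0.0034 0.0104]
```

>>> arm_command([
  [0.005,0.003,0.01,0,0,0,0],
  [0.005,0.003,0.013,0,0,0,0],
  [0.005,0.003,0.016,0,0,0,0],
  [0.005,0.003,0.018,0,0,0,0],
  [0.005,0.003,0.018,0,0,0,0],
])

```text
time_s: 2.1
eef_pos: [0.5459, -0.0741, 0.1516]
eef_rot: [0.0, 0.689, 0.725, 0.0]
wrist_force: [-3.9, 0.5, 10.0]
opening: -0.001
```

>>> arm_command([
  [0,0,0,0,0,0,0],
  [0,0,0.001,0,0,0,0],
  [0,0,0.002,0,0,0,0],
  [0,0,0.002,0,0,0,0],
  [0,0,0.002,0,0,0,0],
])

```text
time_s: 2.6
eef_pos: [0.546, -0.0741, 0.1515]
eef_rot: [0.001, 0.688, 0.725, -0.0]
wrist_force: [-10.4, 3.9, 24.2]
opening: -0.002
```

>>> arm_command([
  [0,0,-0.018,0,0,0,0],
  [0.03,0,-0.018,0,0,0,0],
  [0.062,0,-0.018,0,0,0,0],
  [0.062,0,-0.012,0,0,0,0],
  [0.062,0,-0.008,0,0,0,0],
])

```text
time_s: 3.1
eef_pos: [0.5424, -0.0115, 0.1561]
eef_rot: [0.0, 0.688, 0.726, -0.0]
wrist_force: [-0.4, -0.2, -0.1]
opening: -0.0
```

>>> arm_command([
  [0,0,0.003,0,0,0,0],
  [0,0,0.005,0,0,0,0],
  [0,0,0.007,0,0,0,0],
  [0,0,0.008,0,0,0,0],
  [0,0,0.008,0,0,0,0],
])

```text
time_s: 3.6
eef_pos: [0.5425, -0.0122, 0.1481]
eef_rot: [-0.0, 0.689, 0.725, -0.0]
wrist_force: [1.0, -0.0, 0.2]
opening: -0.003
```

>>> arm_command([
  [0,0,-0.018,0,0,0,0],
  [0.03,0,-0.018,0,0,0,0],
  [0.062,0,-0.018,0,0,0,0],
  [0.062,0,-0.012,0,0,0,0],
  [0.062,0,-0.008,0,0,0,0],
])

```text
time_s: 4.1
eef_pos: [0.5391, 0.0506, 0.1559]
eef_rot: [0.0, 0.688, 0.726, -0.0]
wrist_force: [-0.2, -0.7, 0.1]
opening: 0.002
```

>>> arm_command([
  [0,0,0.003,0,0,0,0],
  [0,0,0.005,0,0,0,0],
  [0,0,0.007,0,0,0,0],
  [0,0,0.008,0,0,0,0],
  [0,0,0.008,0,0,0,0],
])

```text
time_s: 4.6
eef_pos: [0.5393, 0.0497, 0.1481]
eef_rot: [0.0, 0.689, 0.725, -0.0]
wrist_force: [0.0, -1.1, 0.9]
opening: 0.0
```

>>> arm_command([
  [0,0,-0.018,0,0,0,0],
  [0,0.03,-0.018,0,0,0,0],
  [0,0.062,-0.018,0,0,0,0],
  [0,0.062,-0.012,0,0,0,0],
  [0,0.062,-0.008,0,0,0,0],
])

```text
time_s: 5.1
eef_pos: [0.6008, 0.0533, 0.1554]
eef_rot: [-0.0, 0.688, 0.725, -0.0]
wrist_force: [-1.7, -0.3, -0.3]
opening: 0.001
```

>>> arm_command([
  [0,0,0.003,0,0,0,0],
  [0,0,0.005,0,0,0,0],
  [0,0,0.007,0,0,0,0],
  [0,0,0.008,0,0,0,0],
  [0,0,0.008,0,0,0,0],
])

```text
time_s: 5.6
eef_pos: [0.6009, 0.0534, 0.1482]
eef_rot: [-0.0, 0.688, 0.725, -0.0]
wrist_force: [-0.4, 0.7, 1.7]
opening: -0.001
```

>>> arm_command([
  [0,0,-0.018,0,0,0,0],
  [-0.03,0,-0.018,0,0,0,0],
  [-0.062,0,-0.018,0,0,0,0],
  [-0.062,0,-0.012,0,0,0,0],
  [-0.062,0,-0.008,0,0,0,0],
])

```text
time_s: 6.1
eef_pos: [0.6042, -0.0091, 0.156]
eef_rot: [-0.0, 0.689, 0.725, 0.0]
wrist_force: [-0.1, 0.4, -0.3]
opening: -0.003
```

>>> arm_command([
  [0,0,0.003,0,0,0,0],
  [0,0,0.005,0,0,0,0],
  [0,0,0.007,0,0,0,0],
  [0,0,0.008,0,0,0,0],
  [0,0,0.008,0,0,0,0],
])

```text
time_s: 6.6
eef_pos: [0.6043, -0.0081, 0.1481]
eef_rot: [-0.0, 0.688, 0.725, 0.0]
wrist_force: [0.2, 0.3, 1.0]
opening: -0.0
```

>>> arm_command([
  [0,0,-0.018,0,0,0,0],
  [-0.03,0,-0.018,0,0,0,0],
  [-0.062,0,-0.018,0,0,0,0],
  [-0.062,0,-0.012,0,0,0,0],
  [-0.062,0,-0.008,0,0,0,0],
])

```text
time_s: 7.1
eef_pos: [0.6074, -0.0709, 0.1559]
eef_rot: [-0.0, 0.689, 0.725, 0.0]
wrist_force: [1.3, 1.1, -0.1]
opening: 0.005
```

>>> arm_command([
  [0,0,0.003,0,0,0,0],
  [0,0,0.005,0,0,0,0],
  [0,0,0.007,0,0,0,0],
  [0,0,0.008,0,0,0,0],
  [0,0,0.008,0,0,0,0],
])

```text
time_s: 7.6
eef_pos: [0.6074, -0.0695, 0.1516]
eef_rot: [-0.0, 0.688, 0.726, -0.001]
wrist_force: [-12.8, 2.5, 25.5]
opening: 0.002
```

>>> arm_command([
  [0,0,-0.04,0,0,0,0.085],
  [-0.02,-0.002,-0.08,0,0,0,0.085],
  [-0.06,-0.006,-0.11,0,0,0,0.085],
  [-0.11,-0.011,-0.11,0,0,0,0.085],
  [-0.16,-0.016,-0.11,0,0,0,0.085],
])

```text
time_s: 8.1
eef_pos: [0.6007, -0.2306, 0.2602]
eef_rot: [0.002, 0.687, 0.726, 0.0]
wrist_force: [0.5, -0.6, -0.5]
opening: 0.847
```

>>> arm_command([
  [-0.04,-0.004,0,0,0,0,0.085],
  [-0.056,-0.006,0,0,0,0,0.085],
  [-0.056,-0.006,0,0,0,0,0.085],
  [-0.056,-0.006,0,0,0,0,0.085],
  [-0.056,-0.006,0,0,0,0,0.085],
])

```text
time_s: 8.6
eef_pos: [0.5972, -0.2844, 0.258]
eef_rot: [-0.0, 0.688, 0.726, 0.0]
wrist_force: [-0.5, -1.0, 0.3]
opening: 0.996
```

```bash
cat >> h.py <<'E'
def near(x,y,z0,z1,r=.035,cam='wrist',f=None):
    """centre of what lies between heights z0 and z1 within r of x,y"""
    p,d,m=shot(cam,f);w=world(d,m).reshape(-1,3);s=w[(w[:,2]>z0)&(w[:,2]<z1)&(np.hypot(w[:,0]-x,w[:,1]-y)<r)]
    if len(s)<5: print('few',len(s));return None
    c,rad=cv2.minEnclosingCircle((s[:,:2]*1000).astype(np.float32))
    lo,hi=np.percentile(s,[1,99],0);print('near',len(s),'circle',np.round(c,1),round(rad,1),'mid',np.round((lo+hi)[:2]/2,4),'z',np.round(np.percentile(s[:,2],[5,50,95]),4))
    return np.array(c)/1000
E
python3 - <<'E'
from h import *
rep()
c=near(.598,-.287,.064,.08,f='w1.png');rep((*c,.114))
E
```

```text
t 8.6 p [ 0.5972 -0.2844  0.258 ] th 93.11 tilt [-0.0004  0.0009] F [-0.5 -1.   0.3] op 85.0 rz -0.19
near 1321 circle [ 599.9 -286. ] 20.5 mid [ 0.6    -0.2854] z [0.0686 0.0699 0.0711]
t 8.65 p [ 0.5973 -0.2845  0.2581] th 93.12 tilt [-0.0003  0.0007] F [-0.4 -0.2  0.8] op 85.2 rz -0.18
 to (np.float64(0.5999136962890625), np.float64(-0.2859875793457031), 0.114) [-0.0017  0.0026  0.1441]
```

View pics/w1.png

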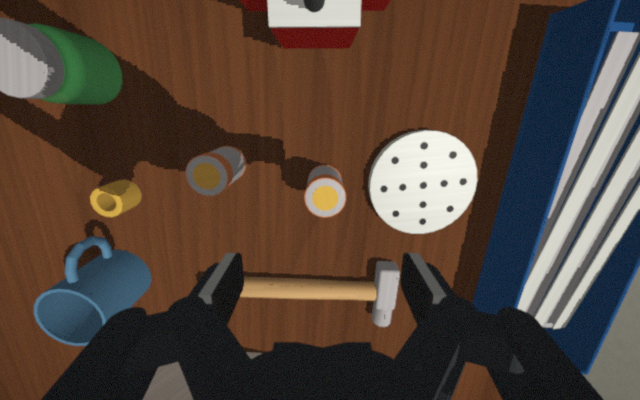

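The wrist view shows tin t3 at (325,197) between the fingers, with t4 at (210,175) and the discs alongside, lower than the grasp height. Wrist and top measurements agree within 2 mm.

>>> arm_command([
  [-0.002,0.002,0.03,0,0,0,0.085],
  [-0.002,0.002,0.07,0,0,0,0.085],
  [-0.002,0.002,0.11,0,0,0,0.085],
  [-0.002,0.002,0.135,0,0,0,0.085],
  [-0.002,0.002,0.144,0,0,0,0.085],
])

```text
time_s: 9.15
eef_pos: [0.5976, -0.2858, 0.1106]
eef_rot: [-0.003, 0.688, 0.726, -0.0]
wrist_force: [-0.2, 0.0, -0.1]
opening: 0.998
```

>>> arm_command([
  [0,0,0,0,0,0,0.0],
  [0,0,0,0,0,0,0.0],
  [0,0,0,0,0,0,0.0],
  [0,0,0,0,0,0,0.0],
  [0,0,0,0,0,0,0.0],
])

```text
time_s: 9.65
eef_pos: [0.6003, -0.2894, 0.1169]
eef_rot: [0.002, 0.689, 0.725, 0.0]
wrist_force: [-0.5, 0.8, 6.4]
opening: 0.448
```

>>> arm_command([
  [0,0,-0.02,0,0,0,0.0],
  [0,0,-0.06,0,0,0,0.0],
  [0,0,-0.1,0,0,0,0.0],
  [0.02,0,-0.14,0,0,0,0.0],
  [0.06,0,-0.14,0,0,0,0.0],
])

```text
time_s: 10.15
eef_pos: [0.5984, -0.2323, 0.2623]
eef_rot: [0.007, 0.69, 0.724, 0.001]
wrist_force: [1.2, -0.0, -2.2]
opening: 0.447
```

```bash
python3 - <<'E'
from h import *
rep((*CELL[5],.21),(*CELL[5],.14))
E
```

```text
t 10.15 p [ 0.5984 -0.2323  0.2623] th 92.77 tilt [ 0.0116 -0.0081] F [ 1.2 -0.  -2.2] op 38.2 rz -0.53
 to (0.6053, -0.0076, 0.21) [0.2246 0.0172 0.0506]
 to (0.6053, -0.0076, 0.14) [0.2252 0.0164 0.1206]
```

>>> arm_command([
  [0.04,0.004,0,0,0,0,0.0],
  [0.09,0.008,0,0,0,0,0.0],
  [0.14,0.012,0,0,0,0,0.0],
  [0.19,0.016,0,0,0,0,0.0],
  [0.22,0.017,0.01,0,0,0,0.0],
])

```text
time_s: 10.65
eef_pos: [0.6016, -0.0047, 0.2459]
eef_rot: [0.001, 0.688, 0.726, 0.001]
wrist_force: [-0.8, 0.2, -2.4]
opening: 0.446
```

>>> arm_command([
  [0,0,0.01,0,0,-0.3,0.0],
  [0,0,0.015,0,0,-0.3,0.0],
  [0,0,0.015,0,0,-0.3,0.0],
  [0,0,0.015,0,0,-0.3,0.0],
  [0,0,0.015,0,0,-0.3,0.0],
])

```text
time_s: 11.15
eef_pos: [0.6017, -0.0094, 0.2298]
eef_rot: [0.0, 0.687, 0.726, 0.0]
wrist_force: [1.0, -0.5, -3.9]
opening: 0.449
```

```bash
python3 - <<'E'
from h import *
c=near(.6053,-.0076,.165,.20,r=.06)
p,d,m=shot('wrist','w2.png')
w=world(d,m)
for n,a,b in(('side',.13,.2),):
    near(.6053,-.0076,a,b,cam='side',r=.03)
near(.6053,-.0076,.165,.25,cam='top',r=.03,f='top2.png')
rep((*CELL[5],.21))
E
```

```text
near 8006 circle [600.6  -2.7] 36.2 mid [ 0.6013 -0.0052] z [0.1699 0.1827 0.196 ]
near 636 circle [605.3  -1.6] 29.3 mid [ 0.6048 -0.0036] z [0.1352 0.1753 0.1915]
few 0
t 11.35 p [ 0.6015 -0.0086  0.2295] th 93.23 tilt [ 0.0006 -0.0001] F [ 0.   0.2 -2.6] op 38.5 rz -0.07
 to (0.6053, -0.0076, 0.21) [0.0008 0.0038 0.0195]
```

View pics/w2.png

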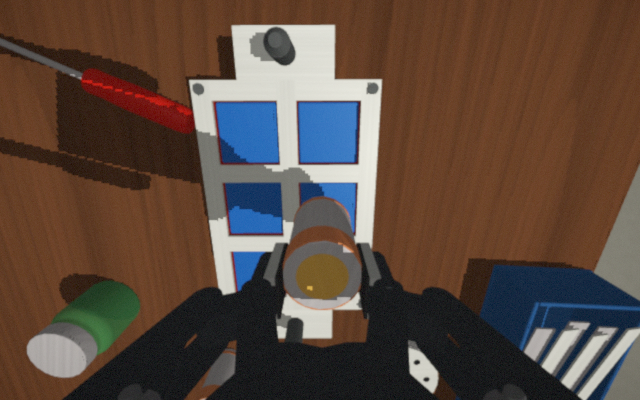

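The wrist view shows the tin gripped, its lid at (322,275), hanging over the crate with cells 3 and 6 free ahead of it.

```bash
cat >> h.py <<'E'
def heldtop(box=(270,375,225,315),dz=.008):
    p,d,m=shot('wrist');w=world(d,m);u0,u1,v0,v1=box
    o,pp,M,th=pose()
    s=w[v0:v1,u0:u1].reshape(-1,3);s=s[np.hypot(s[:,0]-pp[0],s[:,1]-pp[1])<.027]
    h,e=np.histogram(s[:,2],np.arange(.05,.4,.001));k=e[h.argmax()]+.0005
    q=s[abs(s[:,2]-k)<.002];c,rad=cv2.minEnclosingCircle((q[:,:2]*1000).astype(np.float32))
    lo,hi=np.percentile(q,[1,99],0)
    print('top z',round(k,4),len(q),'circle',np.round(c,1),round(rad,1),'mid',np.round((lo+hi)[:2]/2,4),'tool offset of mid',np.round((M.T@(np.array([*(c if True else 0),0])/1000-np.array([pp[0],pp[1],0])))[:2],4))
def caps():
    p,d,m=shot('wrist');w=world(d,m);p=p.astype(int)
    b=((p[...,2]>p[...,0]+40)&(p[...,2]>p[...,1]+25)&(abs(w[...,2]-.08)<.006)).astype(np.uint8)
    n,l,st,c=cv2.connectedComponentsWithStats(b)
    for i in range(1,n):
        if st[i,4]>300:
            r=cv2.minAreaRect((w[l==i][:,:2]*1000).astype(np.float32));print('cap',np.round(c[i]),np.round(r[0],1),np.round(r[1],1),round(r[2],1))
E
python3 - <<'E'
from h import *
heldtop();caps()
E
```

```text
top z 0.1825 4776 circle [601.2  -3.2] 25.2 mid [ 0.6014 -0.0051] tool offset of mid [0.0053 0.    ]
cap [248. 132.] [541.2  49.9] [46.1 46.4] 3.2
cap [328. 132.] [603.3  53.3] [45.6 46.5] 3.2
cap [255. 208.] [545.1 -11.9] [45.5 45.9] 2.5
cap [333. 195.] [607.5  -8.9] [46.3 46.3] 2.8
cap [245. 266.] [531.4 -69.7] [45.8 22.4] 66.9
```

```bash
cat >> h.py <<'E'
def heldy(dz=.0025):
    """centre of held object's top face along tool x,y in tool frame, from the wrist depth"""
    p,d,m=shot('wrist');o,pp,M,th=pose();w=(world(d,m)-pp)@M
    s=w.reshape(-1,3);s=s[(np.hypot(s[:,0],s[:,1])<.035)&(s[:,2]>.02)&(s[:,2]<.07)]
    a=s[abs(s[:,1])<.008];h,e=np.histogram(a[:,2],np.arange(.02,.07,.001));k=e[h.argmax()]+.0005
    q=a[abs(a[:,2]-k)<dz];print('face at tool z',round(k,4),'x span',np.round(np.percentile(q[:,0],[.3,50,99.7]),4),len(q))
E
python3 - <<'E'
from h import *
heldy();heldy(.0012)
E
```

```text
face at tool z 0.0465 x span [-0.0171  0.0054  0.0233] 2307
face at tool z 0.0465 x span [-0.0166  0.0048  0.0231] 2099
```

>>> arm_command([
  [-0.004,0.006,0,0,0,0,0.0],
  [-0.004,0.006,0.01,0,0,0,0.0],
  [-0.004,0.006,0.018,0,0,0,0.0],
  [-0.004,0.006,0.022,0,0,0,0.0],
  [-0.004,0.006,0.022,0,0,0,0.0],
])

```text
time_s: 12.05
eef_pos: [0.6067, -0.0115, 0.2056]
eef_rot: [-0.001, 0.687, 0.727, -0.001]
wrist_force: [0.0, 0.4, -3.6]
opening: 0.446
```

>>> arm_command([
  [0,0,0.004,0,0,0,0.0],
  [0,0,0.008,0,0,0,0.0],
  [0,0,0.012,0,0,0,0.0],
  [0,0,0.016,0,0,0,0.0],
  [0,0,0.02,0,0,0,0.0],
])

```text
time_s: 12.55
eef_pos: [0.6077, -0.0117, 0.1871]
eef_rot: [0.0, 0.687, 0.727, 0.0]
wrist_force: [-0.1, 0.2, -3.1]
opening: 0.449
```

>>> arm_command([
  [0,0,0.006,0,0,0,0.0],
  [0,0,0.012,0,0,0,0.0],
  [0,0,0.018,0,0,0,0.0],
  [0,0,0.024,0,0,0,0.0],
  [0,0,0.029,0,0,0,0.0],
])

```text
time_s: 13.05
eef_pos: [0.6075, -0.0118, 0.1576]
eef_rot: [-0.0, 0.687, 0.727, -0.0]
wrist_force: [0.4, -0.2, -2.5]
opening: 0.45
```

>>> arm_command([
  [0,0,0,0,0,0,0.0],
  [0,0,0,0,0,0,0.052],
  [0,0,0,0,0,0,0.052],
  [0,0,0,0,0,0,0.052],
  [0,0,0,0,0,0,0.052],
])

```text
time_s: 13.55
eef_pos: [0.6079, -0.0118, 0.1588]
eef_rot: [0.0, 0.687, 0.727, 0.0]
wrist_force: [-0.1, 0.1, 0.6]
opening: 0.605
```

```bash
python3 - <<'E'
from h import *
heldy();shot('wrist','w3.png');rep()
E
```

```text
Traceback (most recent call last):
  File "h.py", line 52, in heldy
    q=a[abs(a[:,2]-k)<dz];print('face at tool z',round(k,4),'x span',np.round(np.percentile(q[:,0],[.3,50,99.7]),4),len(q))
                                                                              ~~~~~~~~~~~~~^^^^^^^^^^^^^^^^^^^^^
IndexError: index -1 is out of bounds for axis 0 with size 0
```

>>> arm_command([
  [0,0,-0.015,0,0,0,0.052],
  [0.003,0,-0.025,0,0,0,0.0],
  [0.003,0,-0.025,0,0,0,0.0],
  [0.003,0,-0.025,0,0,0,0.0],
  [0.003,0,-0.015,0,0,0,0.0],
])

```text
time_s: 14.1
eef_pos: [0.6082, -0.0088, 0.1742]
eef_rot: [0.001, 0.687, 0.727, 0.001]
wrist_force: [0.4, 0.8, 0.1]
opening: -0.002
```

>>> arm_command([
  [0,0,0.005,0,0,0,0.0],
  [0,0,0.01,0,0,0,0.0],
  [0,0,0.014,0,0,0,0.0],
  [0,0,0.018,0,0,0,0.0],
  [0,0,0.02,0,0,0,0.0],
])

```text
time_s: 14.6
eef_pos: [0.6072, -0.0087, 0.1525]
eef_rot: [-0.0, 0.687, 0.727, -0.0]
wrist_force: [-0.7, -0.2, 0.0]
opening: -0.001
```

>>> arm_command([
  [0,0,0.001,0,0,0,0.0],
  [0,0,0.002,0,0,0,0.0],
  [0,0,0.003,0,0,0,0.0],
  [0,0,0.003,0,0,0,0.0],
  [0,0,0.003,0,0,0,0.0],
])

```text
time_s: 15.1
eef_pos: [0.6081, -0.0088, 0.1519]
eef_rot: [0.001, 0.687, 0.727, 0.0]
wrist_force: [-3.6, 0.1, 8.3]
opening: 0.001
```

>>> arm_command([
  [0,0,-0.045,0,0,0,0.0],
  [-0.015,-0.01,-0.085,0,0,0,0.0],
  [-0.055,-0.03,-0.105,0,0,0,0.04],
  [-0.095,-0.05,-0.105,0,0,0,0.085],
  [-0.14,-0.072,-0.105,0,0,0,0.085],
])

```text
time_s: 15.6
eef_pos: [0.5436, -0.1535, 0.2569]
eef_rot: [0.002, 0.686, 0.728, 0.001]
wrist_force: [0.9, 0.6, -1.0]
opening: 0.508
```

>>> arm_command([
  [-0.04,-0.022,0,0,0,0,0.085],
  [-0.08,-0.045,0,0,0,0,0.085],
  [-0.11,-0.065,0,0,0,0,0.085],
  [-0.11,-0.065,0,0,0,0,0.085],
  [-0.11,-0.065,0,0,0,0,0.085],
])

```text
time_s: 16.1
eef_pos: [0.4847, -0.2667, 0.2554]
eef_rot: [0.0, 0.687, 0.726, 0.0]
wrist_force: [0.1, 0.2, -0.7]
opening: 0.994
```

```bash
python3 - <<'E'
from h import *
c=near(.485,-.271,.064,.08)
rep((*c,.114))
E
```

```text
near 1330 circle [ 485.7 -270.1] 20.5 mid [ 0.4856 -0.2696] z [0.0684 0.0699 0.0711]
t 16.15 p [ 0.4851 -0.2658  0.2553] th 93.24 tilt [0.0004 0.0003] F [-0.1  1.2 -0.1] op 84.8 rz -0.06
 to (np.float64(0.48565618896484375), np.float64(-0.2701301574707031), 0.114) [-0.0043  0.0003  0.1413]
```

>>> arm_command([
  [-0.002,0.0,0.03,0,0,0,0.085],
  [-0.002,0,0.07,0,0,0,0.085],
  [-0.002,0,0.11,0,0,0,0.085],
  [-0.002,0,0.135,0,0,0,0.085],
  [-0.002,0,0.141,0,0,0,0.085],
])

```text
time_s: 16.65
eef_pos: [0.4841, -0.2651, 0.1109]
eef_rot: [-0.003, 0.686, 0.728, -0.0]
wrist_force: [0.6, 0.3, -0.0]
opening: 0.995
```

>>> arm_command([
  [0,0,0,0,0,0,0.085],
  [0,0,0,0,0,0,0.0],
  [0,0,0,0,0,0,0.0],
  [0,0,0,0,0,0,0.0],
  [0,0,0,0,0,0,0.0],
])

```text
time_s: 17.15
eef_pos: [0.4858, -0.2687, 0.116]
eef_rot: [0.001, 0.687, 0.727, 0.0]
wrist_force: [-1.2, 1.2, 6.7]
opening: 0.451
```

>>> arm_command([
  [0,0,-0.02,0,0,0,0.0],
  [0,0,-0.06,0,0,0,0.0],
  [0,0,-0.1,0,0,0,0.0],
  [0.02,0.004,-0.14,0,0,0,0.0],
  [0.06,0.012,-0.145,0,0,0,0.0],
])

```text
time_s: 17.65
eef_pos: [0.4957, -0.2106, 0.2656]
eef_rot: [0.006, 0.688, 0.726, 0.0]
wrist_force: [1.6, 0.3, -3.0]
opening: 0.45
```

```bash
python3 - <<'E'
from h import *
rep((.545,-.012,.235))
E
```

```text
t 17.65 p [ 0.4957 -0.2106  0.2656] th 93.06 tilt [ 0.009  -0.0073] F [ 1.6  0.3 -3. ] op 38.5 rz -0.24
 to (0.545, -0.012, 0.235) [0.1959 0.0596 0.0296]
```

>>> arm_command([
  [0.04,0.012,0,0,0,0,0.0],
  [0.08,0.024,0,0,0,0,0.0],
  [0.125,0.038,0,0,0,0,0.0],
  [0.17,0.052,0.005,0,0,0,0.0],
  [0.192,0.059,0.015,0,0,0,0.0],
])

```text
time_s: 18.15
eef_pos: [0.542, -0.009, 0.245]
eef_rot: [0.0, 0.686, 0.728, 0.001]
wrist_force: [0.3, -0.4, -4.0]
opening: 0.448
```

>>> arm_command([
  [0,0,0.01,0,0,0,0.0],
  [0,0,0.018,0,0,0,0.0],
  [0,0,0.018,0,0,0,0.0],
  [0,0,0.018,0,0,0,0.0],
  [0,0,0.018,0,0,0,0.0],
])

```text
time_s: 18.65
eef_pos: [0.5418, -0.0135, 0.2267]
eef_rot: [0.0, 0.687, 0.726, 0.0]
wrist_force: [0.2, -0.6, -3.0]
opening: 0.445
```

```bash
cat >> h.py <<'E'
W={2:(.5451,-.0119),3:(.5412,.0499),6:(.6033,.0533)}
E
python3 - <<'E'
from h import *
heldy();caps();rep((*W[2],.2))
E
```

```text
face at tool z 0.0455 x span [-0.0217  0.0003  0.0185] 2245
cap [325. 131.] [541.4  49.6] [45.7 46.5] 3.1
cap [406. 131.] [603.2  53. ] [45.7 46.5] 3.1
cap [328. 196.] [545.  -10.5] [45.5 43. ] 2.4
cap [404. 268.] [615.6 -70.5] [38.  44.8] 3.5
t 18.75 p [ 0.5418 -0.0132  0.2268] th 93.21 tilt [ 0.001  -0.0003] F [ 0.8 -0.2 -3.4] op 38.2 rz -0.09
 to (0.5451, -0.0119, 0.2) [0.0011 0.0033 0.0268]
```

>>> arm_command([
  [0.003,0.003,0,0,0,0,0.0],
  [0.003,0.003,0.01,0,0,0,0.0],
  [0.003,0.003,0.016,0,0,0,0.0],
  [0.003,0.003,0.02,0,0,0,0.0],
  [0.003,0.003,0.02,0,0,0,0.0],
])

```text
time_s: 19.25
eef_pos: [0.5437, -0.0091, 0.2049]
eef_rot: [-0.001, 0.687, 0.727, -0.001]
wrist_force: [-0.4, -0.4, -3.2]
opening: 0.451
```

>>> arm_command([
  [0,0,0.004,0,0,0,0.0],
  [0,0,0.008,0,0,0,0.0],
  [0,0,0.012,0,0,0,0.0],
  [0,0,0.016,0,0,0,0.0],
  [0,0,0.02,0,0,0,0.0],
])

```text
time_s: 19.75
eef_pos: [0.5445, -0.0093, 0.186]
eef_rot: [0.0, 0.687, 0.727, 0.0]
wrist_force: [0.8, -0.5, -2.5]
opening: 0.45
```

>>> arm_command([
  [0,0,0.006,0,0,0,0.0],
  [0,0,0.012,0,0,0,0.0],
  [0,0,0.018,0,0,0,0.0],
  [0,0,0.024,0,0,0,0.0],
  [0,0,0.028,0,0,0,0.0],
])

```text
time_s: 20.25
eef_pos: [0.5442, -0.0092, 0.1575]
eef_rot: [-0.0, 0.687, 0.727, -0.0]
wrist_force: [0.4, -0.3, -2.3]
opening: 0.45
```

>>> arm_command([
  [0,0,0,0,0,0,0.0],
  [0,0,0,0,0,0,0.052],
  [0,0,0,0,0,0,0.052],
  [0,0,0,0,0,0,0.052],
  [0,0,0,0,0,0,0.052],
])

```text
time_s: 20.75
eef_pos: [0.5447, -0.0093, 0.1587]
eef_rot: [0.0, 0.687, 0.727, 0.0]
wrist_force: [0.5, 0.2, -0.3]
opening: 0.612
```

>>> arm_command([
  [0,0,-0.015,0,0,0,0.052],
  [-0.002,0,-0.025,0,0,0,0.0],
  [-0.002,0,-0.025,0,0,0,0.0],
  [-0.002,0,-0.025,0,0,0,0.0],
  [-0.002,0,-0.015,0,0,0,0.0],
])

```text
time_s: 21.25
eef_pos: [0.5453, -0.0115, 0.1741]
eef_rot: [0.001, 0.687, 0.727, 0.001]
wrist_force: [-0.6, 0.5, 0.5]
opening: -0.001
```

>>> arm_command([
  [0,0,0.005,0,0,0,0.0],
  [0,0,0.01,0,0,0,0.0],
  [0,0,0.014,0,0,0,0.0],
  [0,0,0.018,0,0,0,0.0],
  [0,0,0.02,0,0,0,0.0],
])

```text
time_s: 21.75
eef_pos: [0.5443, -0.0112, 0.1526]
eef_rot: [-0.0, 0.687, 0.727, -0.0]
wrist_force: [-0.0, 0.1, 1.1]
opening: -0.002
```

>>> arm_command([
  [0,0,0.001,0,0,0,0.0],
  [0,0,0.002,0,0,0,0.0],
  [0,0,0.003,0,0,0,0.0],
  [0,0,0.003,0,0,0,0.0],
  [0,0,0.003,0,0,0,0.0],
])

```text
time_s: 22.25
eef_pos: [0.5452, -0.0114, 0.1519]
eef_rot: [0.001, 0.687, 0.727, 0.0]
wrist_force: [-3.5, 1.1, 10.1]
opening: 0.0
```

>>> arm_command([
  [0,0,-0.045,0,0,0,0.0],
  [0.015,0.003,-0.085,0,0,0,0.0],
  [0.055,0.012,-0.105,0,0,0,0.04],
  [0.1,0.023,-0.105,0,0,0,0.085],
  [0.145,0.033,-0.105,0,0,0,0.085],
])

```text
time_s: 22.75
eef_pos: [0.5701, 0.1367, 0.2571]
eef_rot: [0.001, 0.687, 0.727, 0.001]
wrist_force: [1.5, -0.7, -0.2]
opening: 0.507
```

>>> arm_command([
  [0.045,0.011,0,0,0,0,0.085],
  [0.09,0.022,0,0,0,0,0.085],
  [0.13,0.032,0,0,0,0,0.085],
  [0.145,0.034,0,0,0,0,0.085],
  [0.145,0.034,0,0,0,0,0.085],
])

```text
time_s: 23.25
eef_pos: [0.5944, 0.284, 0.255]
eef_rot: [-0.0, 0.685, 0.728, 0.0]
wrist_force: [-0.0, 0.8, -0.3]
opening: 0.997
```

```bash
python3 - <<'E'
from h import *
c=near(.595,.285,.064,.08,f='w4.png')
rep((*c,.114))
E
```

```text
near 1359 circle [595.2 286.7] 20.6 mid [0.5953 0.2872] z [0.0686 0.0699 0.0711]
t 23.3 p [0.5945 0.2824 0.2549] th 93.38 tilt [-0.0004 -0.0007] F [-0.7 -0.3  0. ] op 85.2 rz 0.08
 to (np.float64(0.5951998291015625), np.float64(0.2867041931152344), 0.114) [0.0044 0.001  0.1409]
```

>>> arm_command([
  [0.004,0.001,0.03,0,0,0,0.085],
  [0.004,0.001,0.07,0,0,0,0.085],
  [0.004,0.001,0.11,0,0,0,0.085],
  [0.004,0.001,0.135,0,0,0,0.085],
  [0.004,0.001,0.141,0,0,0,0.085],
])

```text
time_s: 23.8
eef_pos: [0.5934, 0.2833, 0.1103]
eef_rot: [-0.002, 0.687, 0.726, -0.003]
wrist_force: [-0.4, -0.3, -0.5]
opening: 0.997
```

>>> arm_command([
  [0,0,0,0,0,0,0.085],
  [0,0,0,0,0,0,0.0],
  [0,0,0,0,0,0,0.0],
  [0,0,0,0,0,0,0.0],
  [0,0,0,0,0,0,0.0],
])

```text
time_s: 24.3
eef_pos: [0.5963, 0.2865, 0.1162]
eef_rot: [0.001, 0.686, 0.727, 0.001]
wrist_force: [-2.0, -1.2, 5.5]
opening: 0.455
```

>>> arm_command([
  [0,0,-0.02,0,0,0,0.0],
  [0,0,-0.06,0,0,0,0.0],
  [0,0,-0.1,0,0,0,0.0],
  [-0.02,0.001,-0.14,0,0,0,0.0],
  [-0.06,0.002,-0.15,0,0,0,0.0],
])

```text
time_s: 24.8
eef_pos: [0.6026, 0.2288, 0.2706]
eef_rot: [0.002, 0.685, 0.729, 0.004]
wrist_force: [1.4, -0.1, -2.1]
opening: 0.454
```

```bash
python3 - <<'E'
from h import *
rep((.6033,.0533,.235))
E
```

```text
t 24.8 p [0.6026 0.2288 0.2706] th 93.52 tilt [0.0094 0.0027] F [ 1.4 -0.1 -2.1] op 38.8 rz 0.22
 to (0.6033, 0.0533, 0.235) [-0.1752 -0.0104  0.0351]
```

>>> arm_command([
  [-0.04,-0.002,0,0,0,0,0.0],
  [-0.09,-0.005,0,0,0,0,0.0],
  [-0.14,-0.008,0,0,0,0,0.0],
  [-0.17,-0.01,0.01,0,0,0,0.0],
  [-0.17,-0.01,0.025,0,0,0,0.0],
])

```text
time_s: 25.3
eef_pos: [0.6013, 0.0519, 0.2402]
eef_rot: [0.002, 0.688, 0.725, 0.0]
wrist_force: [-0.6, 0.5, -1.9]
opening: 0.45
```

>>> arm_command([
  [0,0,0.01,0,0,0,0.0],
  [0,0,0.015,0,0,0,0.0],
  [0,0,0.015,0,0,0,0.0],
  [0,0,0.015,0,0,0,0.0],
  [0,0,0.015,0,0,0,0.0],
])

```text
time_s: 25.8
eef_pos: [0.6011, 0.0569, 0.2249]
eef_rot: [0.0, 0.686, 0.728, 0.0]
wrist_force: [1.0, 1.1, -3.7]
opening: 0.448
```

```bash
python3 - <<'E'
from h import *
heldy();caps();rep((*W[6],.2))
E
```

```text
face at tool z 0.0455 x span [-0.0197  0.0028  0.0207] 2298
cap [250. 214.] [541.6  49.4] [45.6 47.2] 2.9
cap [326. 198.] [602.9  59.6] [45.3 33.6] 2.9
cap [323. 330.] [610.1 -68.1] [45.6 36.5] 2.8
t 25.9 p [0.601  0.0566 0.2248] th 93.32 tilt [ 0.0011 -0.0001] F [-0.3  0.2 -3.6] op 38.3 rz 0.02
 to (0.6033, 0.0533, 0.2) [-0.0034  0.002   0.0248]
```

>>> arm_command([
  [-0.004,0.002,0,0,0,0,0.0],
  [-0.004,0.002,0.01,0,0,0,0.0],
  [-0.004,0.002,0.016,0,0,0,0.0],
  [-0.004,0.002,0.018,0,0,0,0.0],
  [-0.004,0.002,0.018,0,0,0,0.0],
])

```text
time_s: 26.4
eef_pos: [0.6025, 0.0522, 0.2052]
eef_rot: [-0.001, 0.687, 0.727, -0.001]
wrist_force: [-0.5, 0.2, -2.8]
opening: 0.449
```

>>> arm_command([
  [0,0,0.004,0,0,0,0.0],
  [0,0,0.008,0,0,0,0.0],
  [0,0,0.012,0,0,0,0.0],
  [0,0,0.016,0,0,0,0.0],
  [0,0,0.02,0,0,0,0.0],
])

```text
time_s: 26.9
eef_pos: [0.6031, 0.0522, 0.186]
eef_rot: [0.0, 0.687, 0.727, 0.0]
wrist_force: [0.9, 0.1, -1.3]
opening: 0.451
```

>>> arm_command([
  [0,0,0.006,0,0,0,0.0],
  [0,0,0.012,0,0,0,0.0],
  [0,0,0.018,0,0,0,0.0],
  [0,0,0.024,0,0,0,0.0],
  [0,0,0.028,0,0,0,0.0],
])

```text
time_s: 27.4
eef_pos: [0.6027, 0.0522, 0.1574]
eef_rot: [-0.0, 0.687, 0.727, -0.0]
wrist_force: [-0.1, -0.4, -1.6]
opening: 0.451
```

>>> arm_command([
  [0,0,0,0,0,0,0.0],
  [0,0,0,0,0,0,0.052],
  [0,0,0,0,0,0,0.052],
  [0,0,0,0,0,0,0.052],
  [0,0,0,0,0,0,0.052],
])

```text
time_s: 27.9
eef_pos: [0.6032, 0.0522, 0.1587]
eef_rot: [0.0, 0.687, 0.727, 0.0]
wrist_force: [-0.5, 0.4, 0.3]
opening: 0.609
```

>>> arm_command([
  [0,0,-0.015,0,0,0,0.052],
  [0,0,-0.025,0,0,0,0.0],
  [0,0,-0.025,0,0,0,0.0],
  [0,0,-0.025,0,0,0,0.0],
  [0,0,-0.015,0,0,0,0.0],
])

```text
time_s: 28.4
eef_pos: [0.6038, 0.0521, 0.1742]
eef_rot: [0.001, 0.687, 0.727, 0.001]
wrist_force: [0.5, 0.4, -0.8]
opening: -0.003
```

>>> arm_command([
  [0,0,0.005,0,0,0,0.0],
  [0,0,0.01,0,0,0,0.0],
  [0,0,0.014,0,0,0,0.0],
  [0,0,0.018,0,0,0,0.0],
  [0,0,0.02,0,0,0,0.0],
])

```text
time_s: 28.9
eef_pos: [0.6027, 0.0522, 0.1525]
eef_rot: [-0.0, 0.687, 0.727, -0.0]
wrist_force: [0.0, -0.1, 1.1]
opening: -0.002
```

>>> arm_command([
  [0,0,0.001,0,0,0,0.0],
  [0,0,0.002,0,0,0,0.0],
  [0,0,0.003,0,0,0,0.0],
  [0,0,0.003,0,0,0,0.0],
  [0,0,0.003,0,0,0,0.0],
])

```text
time_s: 29.4
eef_pos: [0.6037, 0.0522, 0.1519]
eef_rot: [0.001, 0.687, 0.727, 0.001]
wrist_force: [-2.9, -0.2, 8.3]
opening: 0.001
```

>>> arm_command([
  [0,0,-0.045,0,0,0,0.0],
  [0.015,-0.012,-0.085,0,0,0,0.0],
  [0.045,-0.036,-0.105,0,0,0,0.04],
  [0.08,-0.064,-0.105,0,0,0,0.085],
  [0.115,-0.092,-0.105,0,0,0,0.085],
])

```text
time_s: 29.9
eef_pos: [0.5042, 0.1625, 0.2567]
eef_rot: [0.001, 0.687, 0.727, 0.001]
wrist_force: [-0.7, 1.0, -0.7]
opening: 0.51
```

>>> arm_command([
  [0.036,-0.029,0,0,0,0,0.085],
  [0.072,-0.058,0,0,0,0,0.085],
  [0.108,-0.087,0,0,0,0,0.085],
  [0.144,-0.118,0,0,0,0,0.085],
  [0.172,-0.141,0,0,0,0,0.085],
])

```text
time_s: 30.4
eef_pos: [0.352, 0.3269, 0.2556]
eef_rot: [-0.0, 0.686, 0.727, 0.0]
wrist_force: [-0.3, -0.2, -0.6]
opening: 0.991
```

>>> arm_command([
  [0,0,0,0,0,0,0.085],
  [0,0,0,0,0,0,0.085],
  [0,0,0,0,0,0,0.085],
  [0,0,0,0,0,0,0.085],
  [0,0,0,0,0,0,0.085],
])

```text
time_s: 30.9
eef_pos: [0.3548, 0.3247, 0.2552]
eef_rot: [0.0, 0.687, 0.726, -0.0]
wrist_force: [0.3, -0.9, 1.3]
opening: 0.994
```

```bash
python3 - <<'E'
from h import *
c=near(.355,.325,.064,.08,f='w5.png')
rep((*c,.114))
E
```

```text
near 1357 circle [355.2 327.2] 20.4 mid [0.3553 0.3276] z [0.0686 0.07   0.071 ]
t 30.95 p [0.3546 0.3247 0.2551] th 93.18 tilt [-0.0001 -0.0001] F [0.2 0.5 0.6] op 84.9 rz -0.12
 to (np.float64(0.3552174377441406), np.float64(0.32715118408203125), 0.114) [0.0024 0.0007 0.1411]
```

>>> arm_command([
  [0.003,0.001,0.03,0,0,0,0.085],
  [0.003,0.001,0.07,0,0,0,0.085],
  [0.003,0.001,0.11,0,0,0,0.085],
  [0.003,0.001,0.135,0,0,0,0.085],
  [0.003,0.001,0.141,0,0,0,0.085],
])

```text
time_s: 31.45
eef_pos: [0.3532, 0.327, 0.1112]
eef_rot: [-0.001, 0.687, 0.727, -0.003]
wrist_force: [-0.0, 0.3, 0.6]
opening: 0.994
```

>>> arm_command([
  [0,0,0,0,0,0,0.085],
  [0,0,0,0,0,0,0.0],
  [0,0,0,0,0,0,0.0],
  [0,0,0,0,0,0,0.0],
  [0,0,0,0,0,0,0.0],
])

```text
time_s: 31.95
eef_pos: [0.3555, 0.3289, 0.1158]
eef_rot: [0.0, 0.687, 0.727, 0.001]
wrist_force: [-2.1, -1.1, 7.5]
opening: 0.451
```

>>> arm_command([
  [0,0,-0.02,0,0,0,0.0],
  [0,0,-0.06,0,0,0,0.0],
  [0,0,-0.1,0,0,0,0.0],
  [-0.02,0.014,-0.14,0,0,0,0.0],
  [-0.05,0.034,-0.15,0,0,0,0.0],
])

```text
time_s: 32.45
eef_pos: [0.3929, 0.2818, 0.2694]
eef_rot: [0.002, 0.685, 0.728, 0.004]
wrist_force: [1.6, 0.7, -2.9]
opening: 0.449
```

```bash
python3 - <<'E'
from h import *
rep((.5412,.0499,.235))
E
```

```text
t 32.45 p [0.3929 0.2818 0.2694] th 93.47 tilt [0.0076 0.0037] F [ 1.6  0.7 -2.9] op 38.4 rz 0.17
 to (0.5412, 0.0499, 0.235) [-0.2406  0.1337  0.0347]
```

>>> arm_command([
  [-0.036,0.02,0,0,0,0,0.0],
  [-0.075,0.042,0,0,0,0,0.0],
  [-0.115,0.064,0,0,0,0,0.0],
  [-0.155,0.086,0,0,0,0,0.0],
  [-0.195,0.108,0,0,0,0,0.0],
])

```text
time_s: 32.95
eef_pos: [0.5108, 0.0904, 0.2643]
eef_rot: [-0.0, 0.687, 0.727, 0.0]
wrist_force: [1.3, 0.7, -2.8]
opening: 0.452
```

>>> arm_command([
  [-0.03,0.015,0.01,0,0,0,0.0],
  [-0.044,0.023,0.025,0,0,0,0.0],
  [-0.044,0.023,0.037,0,0,0,0.0],
  [-0.044,0.023,0.037,0,0,0,0.0],
  [-0.044,0.023,0.037,0,0,0,0.0],
])

```text
time_s: 33.45
eef_pos: [0.5352, 0.0503, 0.227]
eef_rot: [-0.001, 0.686, 0.727, -0.0]
wrist_force: [-0.6, -0.5, -3.1]
opening: 0.448
```

```bash
python3 - <<'E'
from h import *
heldy();caps();rep((*W[3],.2))
E
```

```text
face at tool z 0.0465 x span [-0.0222  0.0002  0.0182] 2271
cap [333. 199.] [542.   50.1] [45.7 46.3] 1.9
cap [328. 331.] [548.5 -75.4] [48.5 37.6] 11.0
t 33.55 p [0.5359 0.0503 0.2279] th 93.36 tilt [0.0009 0.    ] F [-0.8 -0.2 -2.8] op 38.3 rz 0.06
 to (0.5412, 0.0499, 0.2) [-0.0008  0.0052  0.028 ]
```

Offset −2 mm, so shift x by +1 mm and y by +5 mm.

>>> arm_command([
  [0.001,0.005,0,0,0,0,0.0],
  [0.001,0.005,0.01,0,0,0,0.0],
  [0.001,0.005,0.018,0,0,0,0.0],
  [0.001,0.005,0.021,0,0,0,0.0],
  [0.001,0.005,0.021,0,0,0,0.0],
])

```text
time_s: 34.05
eef_pos: [0.5402, 0.0508, 0.205]
eef_rot: [-0.001, 0.687, 0.727, -0.001]
wrist_force: [1.2, -0.1, -3.3]
opening: 0.452
```

>>> arm_command([
  [0,0,0.004,0,0,0,0.0],
  [0,0,0.008,0,0,0,0.0],
  [0,0,0.012,0,0,0,0.0],
  [0,0,0.016,0,0,0,0.0],
  [0,0,0.02,0,0,0,0.0],
])

```text
time_s: 34.55
eef_pos: [0.5411, 0.0506, 0.186]
eef_rot: [0.0, 0.687, 0.727, 0.0]
wrist_force: [-0.2, 0.5, -2.7]
opening: 0.448
```

>>> arm_command([
  [0,0,0.006,0,0,0,0.0],
  [0,0,0.012,0,0,0,0.0],
  [0,0,0.018,0,0,0,0.0],
  [0,0,0.024,0,0,0,0.0],
  [0,0,0.028,0,0,0,0.0],
])

```text
time_s: 35.05
eef_pos: [0.5407, 0.0506, 0.1574]
eef_rot: [-0.0, 0.687, 0.727, -0.0]
wrist_force: [0.1, 1.2, -1.4]
opening: 0.453
```

>>> arm_command([
  [0,0,0,0,0,0,0.0],
  [0,0,0,0,0,0,0.052],
  [0,0,0,0,0,0,0.052],
  [0,0,0,0,0,0,0.052],
  [0,0,0,0,0,0,0.052],
])

```text
time_s: 35.55
eef_pos: [0.5412, 0.0506, 0.1587]
eef_rot: [0.0, 0.687, 0.727, 0.0]
wrist_force: [0.5, 0.3, -0.0]
opening: 0.61
```

>>> arm_command([
  [0,0,-0.015,0,0,0,0.052],
  [-0.002,0,-0.025,0,0,0,0.0],
  [-0.002,0,-0.025,0,0,0,0.0],
  [-0.002,0,-0.025,0,0,0,0.0],
  [-0.002,0,-0.015,0,0,0,0.0],
])

```text
time_s: 36.05
eef_pos: [0.5419, 0.0485, 0.1741]
eef_rot: [0.001, 0.687, 0.727, 0.001]
wrist_force: [0.6, -0.1, -0.1]
opening: 0.003
```

>>> arm_command([
  [0,0,0.005,0,0,0,0.0],
  [0,0,0.01,0,0,0,0.0],
  [0,0,0.014,0,0,0,0.0],
  [0,0,0.018,0,0,0,0.0],
  [0,0,0.02,0,0,0,0.0],
])

```text
time_s: 36.55
eef_pos: [0.5409, 0.0487, 0.1526]
eef_rot: [-0.0, 0.687, 0.727, -0.0]
wrist_force: [0.3, 0.1, -0.1]
opening: -0.003
```

>>> arm_command([
  [0,0,0.001,0,0,0,0.0],
  [0,0,0.002,0,0,0,0.0],
  [0,0,0.003,0,0,0,0.0],
  [0,0,0.003,0,0,0,0.0],
  [0,0,0.003,0,0,0,0.0],
])

```text
time_s: 37.05
eef_pos: [0.5418, 0.0486, 0.1518]
eef_rot: [0.001, 0.687, 0.727, 0.0]
wrist_force: [-3.7, 0.4, 9.0]
opening: -0.0
```

>>> arm_command([
  [0,0,-0.03,0,0,0,0.0],
  [0,0,-0.07,0,0,0,0.0],
  [-0.02,0.01,-0.11,0,0,0,0.085],
  [-0.05,0.01,-0.14,0,0,0,0.085],
  [-0.08,0.01,-0.16,0,0,0,0.085],
])

```text
time_s: 37.55
eef_pos: [0.5566, -0.0313, 0.3136]
eef_rot: [0.002, 0.686, 0.728, 0.001]
wrist_force: [0.9, -0.5, -0.1]
opening: 0.506
```

```bash
python3 - <<'E'
from h import *
p,d,m=shot('wrist','w6.png');w=world(d,m)
for i,c in CELL.items():
    r=np.hypot(w[...,0]-c[0]-.002,w[...,1]-c[1])<.012; print(i,r.sum(),np.round(np.nanpercentile(w[r][:,2],[5,50,95]),4) if r.sum() else '')
p,d,m=shot('top','top6.png')
near(.4738,.2789,.028,.045,cam='top',r=.06);near(.3554,-.3159,.028,.045,cam='top',r=.06)
rep()
E
```

```text
1 298 [0.0787 0.0798 0.081 ]
2 5181 [0.08  0.326 0.338]
3 443 [0.0783 0.0797 0.0809]
4 302 [0.0788 0.0799 0.0809]
5 5013 [0.0799 0.3178 0.3328]
6 440 [0.0785 0.0798 0.0809]
near 53 circle [474.3 223.3] 17.6 mid [0.4742 0.2297] z [0.0294 0.0341 0.0385]
near 104 circle [ 347.7 -333.7] 36.8 mid [ 0.3505 -0.3297] z [0.0313 0.0353 0.0402]
t 37.75 p [ 0.5557 -0.0311  0.3106] th 93.19 tilt [0.0011 0.    ] F [ 0.4  0.2 -0.5] op 72.0 rz -0.11
```

View pics/w6.png

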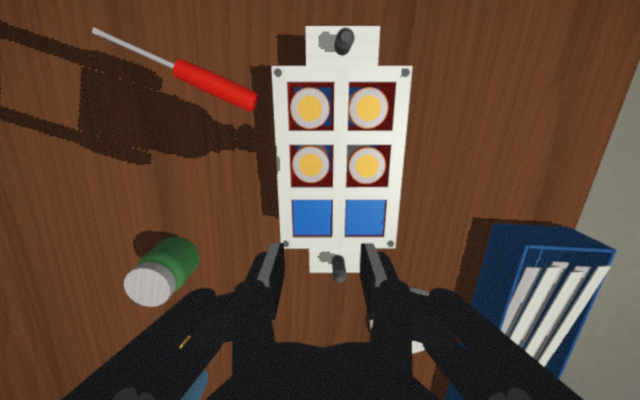

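View pics/top6.png

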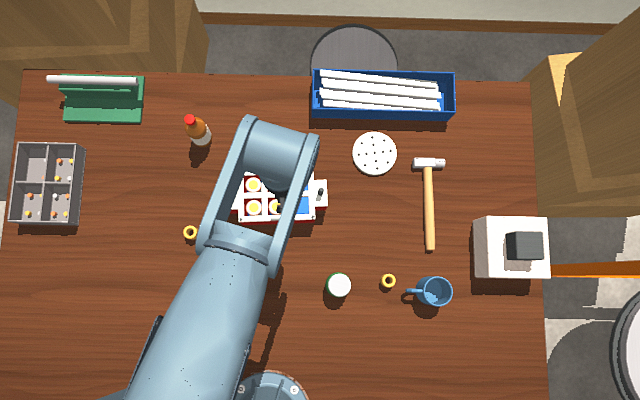

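All four tins sit flush-deep in cells 2, 3, 5 and 6, with lid z ≈ 0.080 as commanded. Sleeve 1 was knocked aside and now shows at (190,233) in the top view; sleeve 2 is unchanged at (388,281).

>>> arm_command([
  [0.045,-0.011,0,0,0,0,0.07],
  [0.09,-0.023,0,0,0,0,0.07],
  [0.135,-0.035,0,0,0,0,0.07],
  [0.18,-0.046,0,0,0,0,0.07],
  [0.225,-0.057,0.02,0,0,0,0.07],
])

```text
time_s: 38.25
eef_pos: [0.4855, 0.1931, 0.2915]
eef_rot: [0.001, 0.686, 0.727, 0.001]
wrist_force: [1.3, -0.6, 0.3]
opening: 0.816
```

>>> arm_command([
  [0.03,-0.008,0.02,0,0,0,0.07],
  [0.035,-0.009,0.05,0,0,0,0.07],
  [0.035,-0.009,0.06,0,0,0,0.07],
  [0.035,-0.009,0.06,0,0,0,0.07],
  [0.035,-0.009,0.06,0,0,0,0.07],
])

```text
time_s: 38.75
eef_pos: [0.4753, 0.2245, 0.2308]
eef_rot: [-0.0, 0.687, 0.727, -0.0]
wrist_force: [-0.3, -0.1, -0.1]
opening: 0.822
```

```bash
python3 - <<'E'
from h import *
c=near(.475,.224,.030,.042,f='w7.png')
rep((*c,.081))
E
```

```text
near 669 circle [475.4 223.7] 17.9 mid [0.4754 0.224 ] z [0.0326 0.0356 0.0367]
t 38.8 p [0.4758 0.2244 0.2315] th 93.22 tilt [0.0015 0.0003] F [ 0.   0.7 -0.1] op 70.1 rz -0.08
 to (np.float64(0.4754473876953125), np.float64(0.22368011474609376), 0.081) [-0.0007 -0.0006  0.1505]
```

View pics/w7.png

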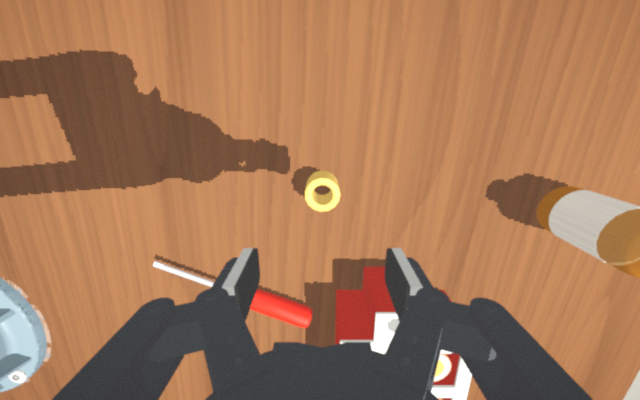

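The wrist view shows sleeve 1 upright at (322,191), centred between the fingers and clear of the screwdriver.

>>> arm_command([
  [-0.001,-0.001,0.04,0,0,0,0.07],
  [-0.001,-0.001,0.08,0,0,0,0.07],
  [-0.001,-0.001,0.12,0,0,0,0.07],
  [-0.001,-0.001,0.14,0,0,0,0.07],
  [-0.001,-0.001,0.149,0,0,0,0.07],
])

```text
time_s: 39.3
eef_pos: [0.474, 0.2229, 0.0803]
eef_rot: [-0.0, 0.687, 0.727, -0.001]
wrist_force: [-0.3, -0.0, -0.0]
opening: 0.819
```

>>> arm_command([
  [0,0,0,0,0,0,0.07],
  [0,0,0,0,0,0,0.0],
  [0,0,0,0,0,0,0.0],
  [0,0,0,0,0,0,0.0],
  [0,0,0,0,0,0,0.0],
])

```text
time_s: 39.8
eef_pos: [0.4754, 0.224, 0.0836]
eef_rot: [0.001, 0.686, 0.727, 0.001]
wrist_force: [-1.5, -1.2, 8.3]
opening: 0.407
```

>>> arm_command([
  [0,0,-0.02,0,0,0,0.0],
  [0,0,-0.06,0,0,0,0.0],
  [0,0,-0.1,0,0,0,0.0],
  [0,0,-0.14,0,0,0,0.0],
  [0,0,-0.165,0,0,0,0.0],
])

```text
time_s: 40.3
eef_pos: [0.4751, 0.2241, 0.2509]
eef_rot: [0.002, 0.687, 0.727, 0.002]
wrist_force: [0.9, 0.4, -0.5]
opening: 0.405
```

```bash
python3 - <<'E'
from h import *
rep((.569,.1065,.235))
E
```

```text
t 40.3 p [0.4751 0.2241 0.2509] th 93.29 tilt [0.0058 0.0013] F [ 0.9  0.4 -0.5] op 34.6 rz -0.01
 to (0.569, 0.1065, 0.235) [-0.1228  0.0869  0.0163]
```

>>> arm_command([
  [-0.04,0.02,0,0,0,0,0.0],
  [-0.08,0.04,0,0,0,0,0.0],
  [-0.12,0.06,0,0,0,0,0.0],
  [-0.16,0.08,0,0,0,0,0.0],
  [-0.2,0.088,0,0,0,0,0.0],
])

```text
time_s: 40.8
eef_pos: [0.5749, 0.0273, 0.2478]
eef_rot: [0.001, 0.687, 0.727, 0.001]
wrist_force: [0.8, -1.0, -0.4]
opening: 0.411
```

>>> arm_command([
  [0,0,0,0,0,0,0.0],
  [0,0,0,0,0,0,0.0],
  [0,0,0,0,0,0,0.0],
  [0,0,0,0,0,0,0.0],
  [0,0,0,0,0,0,0.0],
])

```text
time_s: 41.3
eef_pos: [0.573, 0.0303, 0.2466]
eef_rot: [0.0, 0.686, 0.728, 0.0]
wrist_force: [-0.4, 0.4, -0.3]
opening: 0.409
```

```bash
python3 - <<'E'
from h import *
near(.568,.106,.120,.13,r=.02);near(.568,.106,.105,.13,r=.02,f='w8.png')
heldy();rep((.5687,.1064,.235))
E
```

```text
near 304 circle [568.9 107.1] 6.8 mid [0.5689 0.1072] z [0.1203 0.1229 0.1247]
near 443 circle [568.9 107. ] 8.0 mid [0.5689 0.107 ] z [0.1177 0.1215 0.1246]
face at tool z 0.0475 x span [-0.0179  0.0094  0.0172] 952
t 41.45 p [0.5732 0.0298 0.2465] th 93.34 tilt [0. 0.] F [-0.4 -0.9 -1. ] op 34.9 rz 0.04
 to (0.5687, 0.1064, 0.235) [ 0.0768 -0.      0.0115]
```

View pics/w8.png

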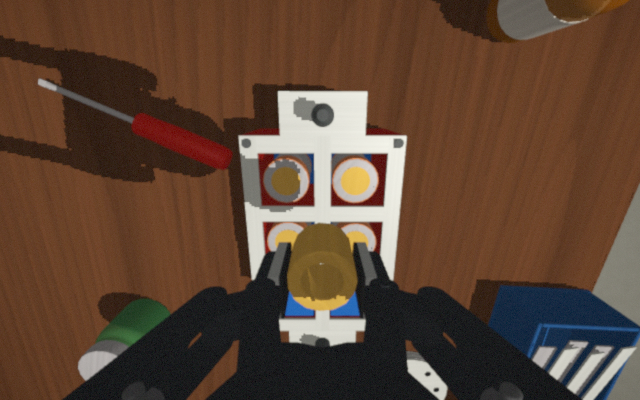

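The wrist view shows stud L at (322,114) and the sleeve held level at (322,285), laterally in line with it.

>>> arm_command([
  [0.03,0,0,0,0,0,0.0],
  [0.06,0,0,0,0,0,0.0],
  [0.075,0,0.01,0,0,0,0.0],
  [0.077,0,0.026,0,0,0,0.0],
  [0.077,0,0.026,0,0,0,0.0],
])

```text
time_s: 41.95
eef_pos: [0.5672, 0.1066, 0.2175]
eef_rot: [-0.002, 0.686, 0.728, -0.002]
wrist_force: [-0.1, -0.1, -1.2]
opening: 0.406
```

>>> arm_command([
  [0,0,0,0,0,0,0.0],
  [0,0,0,0,0,0,0.0],
  [0,0,0,0,0,0,0.0],
  [0,0,0,0,0,0,0.0],
  [0,0,0,0,0,0,0.0],
])

```text
time_s: 42.45
eef_pos: [0.5691, 0.1057, 0.2208]
eef_rot: [0.0, 0.687, 0.727, 0.0]
wrist_force: [0.3, -0.3, -0.6]
opening: 0.41
```

```bash
python3 - <<'E'
from h import *
rep((.5689,.1072,.2075))
E
```

```text
t 42.45 p [0.5691 0.1057 0.2208] th 93.25 tilt [ 0.0007 -0.    ] F [ 0.3 -0.3 -0.6] op 35.0 rz -0.05
 to (0.5689, 0.1072, 0.2075) [ 0.0016 -0.0002  0.0133]
```

>>> arm_command([
  [0.001,0,0.004,0,0,0,0.0],
  [0.001,0,0.01,0,0,0,0.0],
  [0.001,0,0.014,0,0,0,0.0],
  [0.001,0,0.017,0,0,0,0.0],
  [0.001,0,0.02,0,0,0,0.0],
])

```text
time_s: 42.95
eef_pos: [0.5688, 0.107, 0.1999]
eef_rot: [-0.0, 0.687, 0.727, -0.0]
wrist_force: [0.9, 0.2, -0.0]
opening: 0.412
```

>>> arm_command([
  [0,0,0.006,0,0,0,0.0],
  [0,0,0.012,0,0,0,0.0],
  [0,0,0.018,0,0,0,0.0],
  [0,0,0.024,0,0,0,0.0],
  [0,0,0.029,0,0,0,0.0],
])

```text
time_s: 43.45
eef_pos: [0.5687, 0.1069, 0.1707]
eef_rot: [-0.0, 0.687, 0.727, -0.0]
wrist_force: [-0.3, 1.0, -0.8]
opening: 0.407
```

>>> arm_command([
  [0,0,0.002,0,0,0,0.0],
  [0,0,0.003,0,0,0,0.0],
  [0,0,0.003,0,0,0,0.06],
  [0,0,0.003,0,0,0,0.06],
  [0,0,0.003,0,0,0,0.06],
])

```text
time_s: 43.95
eef_pos: [0.5691, 0.1069, 0.1688]
eef_rot: [0.0, 0.687, 0.727, 0.0]
wrist_force: [-0.5, 0.1, -0.5]
opening: 0.701
```

>>> arm_command([
  [0,0,0,0,0,0,0.06],
  [0,0,-0.02,0,0,0,0.06],
  [0,0,-0.05,0,0,0,0.06],
  [-0.02,0,-0.09,0,0,0,0.06],
  [-0.06,0,-0.12,0,0,0,0.06],
])

```text
time_s: 44.45
eef_pos: [0.5725, 0.0484, 0.2909]
eef_rot: [0.001, 0.685, 0.728, 0.001]
wrist_force: [1.6, -1.5, 0.8]
opening: 0.7
```

```bash
python3 - <<'E'
from h import *
near(.5689,.1068,.1,.14,r=.025,cam='wrist');near(.5689,.1068,.1,.14,r=.025,cam='side')
near(.3554,-.3159,.028,.039,cam='top',r=.03)
rep((.357,-.315,.25))
E
```

```text
near 1284 circle [568.6 106.2] 18.0 mid [0.5687 0.1067] z [0.1121 0.1198 0.1236]
near 275 circle [569.7 107.6] 18.3 mid [0.5688 0.1079] z [0.1027 0.1173 0.1219]
near 96 circle [ 355.6 -316. ] 18.1 mid [ 0.3553 -0.316 ] z [0.0303 0.0349 0.0382]
t 44.6 p [0.5738 0.0451 0.2915] th 93.11 tilt [ 0.006 -0.001] F [-0.4  0.4 -0.4] op 60.2 rz -0.19
 to (0.357, -0.315, 0.25) [-0.3478 -0.2362  0.0405]
```

>>> arm_command([
  [-0.04,-0.027,0,0,0,0,0.065],
  [-0.08,-0.054,0,0,0,0,0.065],
  [-0.12,-0.081,0,0,0,0,0.065],
  [-0.16,-0.108,0,0,0,0,0.065],
  [-0.2,-0.136,0,0,0,0,0.065],
])

```text
time_s: 45.1
eef_pos: [0.4465, -0.1606, 0.2871]
eef_rot: [-0.001, 0.686, 0.727, 0.0]
wrist_force: [0.1, -0.1, -0.3]
opening: 0.758
```

>>> arm_command([
  [-0.04,-0.027,0,0,0,0,0.065],
  [-0.08,-0.054,0.01,0,0,0,0.065],
  [-0.12,-0.081,0.02,0,0,0,0.065],
  [-0.147,-0.1,0.04,0,0,0,0.065],
  [-0.147,-0.1,0.04,0,0,0,0.065],
])

```text
time_s: 45.6
eef_pos: [0.3538, -0.3138, 0.2449]
eef_rot: [-0.003, 0.688, 0.725, 0.0]
wrist_force: [-0.5, 1.1, -0.9]
opening: 0.76
```

>>> arm_command([
  [0,0,0,0,0,0,0.065],
  [0,0,0,0,0,0,0.065],
  [0,0,0,0,0,0,0.065],
  [0,0,0,0,0,0,0.065],
  [0,0,0,0,0,0,0.065],
])

```text
time_s: 46.1
eef_pos: [0.3571, -0.3124, 0.2488]
eef_rot: [0.0, 0.686, 0.728, -0.0]
wrist_force: [-0.1, 0.7, 0.7]
opening: 0.756
```

```bash
python3 - <<'E'
from h import *
c=near(.357,-.316,.030,.042,f='w9.png',r=.028)
p,d,m=shot('top');w=world(d,m).reshape(-1,3);s=w[(w[:,2]>.03)&(w[:,2]<.1)&(abs(w[:,0]-.335)<.06)&(w[:,1]<-.345)&(w[:,1]>-.48)]
if len(s): print('mug y max',s[:,1].max(),'z there',s[s[:,1].argmax()])
rep((*c,.086))
E
```

```text
near 592 circle [ 357.2 -315. ] 17.8 mid [ 0.357  -0.3147] z [0.0322 0.0356 0.0367]
t 46.2 p [ 0.3569 -0.3126  0.2486] th 93.33 tilt [ 0.0003 -0.0004] F [-0.5 -0.7 -0.6] op 65.1 rz 0.03
 to (np.float64(0.3571791076660156), np.float64(-0.31498846435546873), 0.086) [-2.300e-03  1.000e-04  1.626e-01]
```

View pics/w9.png

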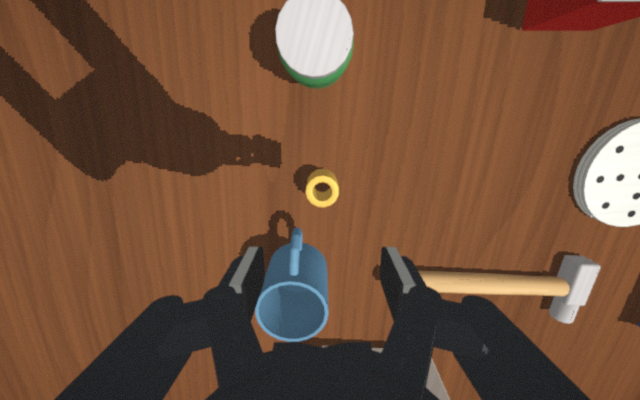

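The wrist view shows sleeve 2 at (322,188). The mug handle is at (297,235), next to it but clear of the fingers, and grasping high keeps the gripper body above the mug.

>>> arm_command([
  [-0.001,0,0.04,0,0,0,0.065],
  [-0.001,0,0.08,0,0,0,0.065],
  [-0.001,0,0.12,0,0,0,0.065],
  [-0.001,0,0.15,0,0,0,0.065],
  [-0.001,0,0.161,0,0,0,0.065],
])

```text
time_s: 46.7
eef_pos: [0.3554, -0.3122, 0.0846]
eef_rot: [-0.003, 0.687, 0.727, 0.001]
wrist_force: [-0.2, -0.2, -0.0]
opening: 0.762
```

>>> arm_command([
  [0,0,0,0,0,0,0.065],
  [0,0,0,0,0,0,0.0],
  [0,0,0,0,0,0,0.0],
  [0,0,0,0,0,0,0.0],
  [0,0,0,0,0,0,0.0],
])

```text
time_s: 47.2
eef_pos: [0.3575, -0.3152, 0.0896]
eef_rot: [0.002, 0.687, 0.727, -0.0]
wrist_force: [-1.2, 0.6, 5.7]
opening: 0.402
```

>>> arm_command([
  [0,0,-0.02,0,0,0,0.0],
  [0,0,-0.06,0,0,0,0.0],
  [0,0,-0.1,0,0,0,0.0],
  [0,0,-0.14,0,0,0,0.0],
  [0,0,-0.165,0,0,0,0.0],
])

```text
time_s: 47.7
eef_pos: [0.3574, -0.3149, 0.2573]
eef_rot: [0.003, 0.687, 0.727, -0.001]
wrist_force: [0.1, -0.0, -1.1]
opening: 0.4
```

```bash
python3 - <<'E'
from h import *
rep((.588,-.21,.25))
E
```

```text
t 47.7 p [ 0.3574 -0.3149  0.2573] th 93.29 tilt [ 0.0038 -0.0056] F [ 0.1 -0.  -1.1] op 34.1 rz -0.01
 to (0.588, -0.21, 0.25) [0.0915 0.2363 0.0075]
```

>>> arm_command([
  [0.015,0.04,0,0,0,0,0.0],
  [0.032,0.085,0,0,0,0,0.0],
  [0.05,0.13,0,0,0,0,0.0],
  [0.068,0.175,0,0,0,0,0.0],
  [0.085,0.218,0,0,0,0,0.0],
])

```text
time_s: 48.2
eef_pos: [0.5714, -0.2154, 0.2542]
eef_rot: [0.001, 0.686, 0.727, 0.0]
wrist_force: [0.2, -1.5, 0.1]
opening: 0.397
```

>>> arm_command([
  [0.005,0.013,0,0,0,0,0.0],
  [0.005,0.013,0.005,0,0,0,0.0],
  [0.005,0.013,0.005,0,0,0,0.0],
  [0.005,0.013,0.005,0,0,0,0.0],
  [0.005,0.013,0.005,0,0,0,0.0],
])

```text
time_s: 48.7
eef_pos: [0.581, -0.2118, 0.2477]
eef_rot: [0.0, 0.687, 0.726, -0.0]
wrist_force: [-0.5, -0.4, -1.4]
opening: 0.399
```

```bash
python3 - <<'E'
from h import *
near(.583,-.127,.120,.13,r=.02);near(.583,-.127,.105,.13,r=.02,f='w10.png')
heldy();rep((.5839,-.1272,.23))
E
```

```text
near 316 circle [ 582.4 -126.5] 7.1 mid [ 0.5826 -0.1266] z [0.1202 0.1229 0.1247]
near 458 circle [ 582.7 -126.4] 8.0 mid [ 0.5826 -0.1265] z [0.1177 0.1217 0.1245]
face at tool z 0.0535 x span [-0.0178  0.0094  0.0174] 866
t 48.85 p [ 0.5815 -0.2115  0.2478] th 93.21 tilt [ 0.0003 -0.0002] F [-0.1  0.6 -1.5] op 34.2 rz -0.09
 to (0.5839, -0.1272, 0.23) [0.0841 0.0071 0.0177]
```

View pics/w10.png

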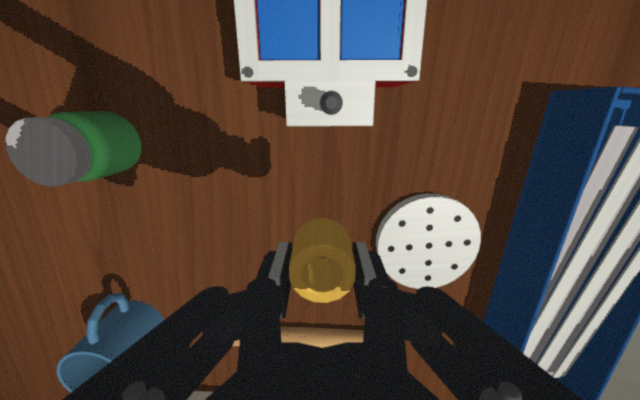

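Stud R is at (330,102) and the sleeve is held level at (322,275).

>>> arm_command([
  [0.03,0.003,0,0,0,0,0.0],
  [0.06,0.006,0,0,0,0,0.0],
  [0.08,0.006,0.01,0,0,0,0.0],
  [0.085,0.006,0.02,0,0,0,0.0],
  [0.085,0.006,0.02,0,0,0,0.0],
])

```text
time_s: 49.35
eef_pos: [0.5819, -0.1248, 0.225]
eef_rot: [-0.002, 0.686, 0.727, -0.001]
wrist_force: [-0.4, 0.3, -0.7]
opening: 0.402
```

>>> arm_command([
  [0,0,0,0,0,0,0.0],
  [0,0,0,0,0,0,0.0],
  [0,0,0,0,0,0,0.0],
  [0,0,0,0,0,0,0.0],
  [0,0,0,0,0,0,0.0],
])

```text
time_s: 49.85
eef_pos: [0.5833, -0.1261, 0.2276]
eef_rot: [0.0, 0.687, 0.727, 0.0]
wrist_force: [0.6, -0.4, -0.4]
opening: 0.403
```

```bash
python3 - <<'E'
from h import *
rep((.5826,-.1263,.2135))
E
```

```text
t 49.85 p [ 0.5833 -0.1261  0.2276] th 93.25 tilt [ 0.0004 -0.0002] F [ 0.6 -0.4 -0.4] op 34.4 rz -0.05
 to (0.5826, -0.1263, 0.2135) [-0.0002 -0.0007  0.0141]
```

>>> arm_command([
  [0,-0.0005,0.005,0,0,0,0.0],
  [0,-0.0005,0.011,0,0,0,0.0],
  [0,-0.0005,0.015,0,0,0,0.0],
  [0,-0.0005,0.018,0,0,0,0.0],
  [0,-0.0005,0.021,0,0,0,0.0],
])

```text
time_s: 50.35
eef_pos: [0.5826, -0.1256, 0.2059]
eef_rot: [-0.0, 0.687, 0.727, -0.0]
wrist_force: [-0.2, 0.1, -1.4]
opening: 0.4
```

>>> arm_command([
  [0,0,0.006,0,0,0,0.0],
  [0,0,0.012,0,0,0,0.0],
  [0,0,0.018,0,0,0,0.0],
  [0,0,0.024,0,0,0,0.0],
  [0,0,0.029,0,0,0,0.0],
])

```text
time_s: 50.85
eef_pos: [0.5825, -0.1256, 0.1766]
eef_rot: [-0.0, 0.687, 0.727, -0.0]
wrist_force: [-0.1, -0.5, -0.7]
opening: 0.395
```

>>> arm_command([
  [0,0,0.002,0,0,0,0.0],
  [0,0,0.003,0,0,0,0.0],
  [0,0,0.003,0,0,0,0.06],
  [0,0,0.003,0,0,0,0.06],
  [0,0,0.003,0,0,0,0.06],
])

```text
time_s: 51.35
eef_pos: [0.583, -0.1258, 0.1749]
eef_rot: [0.0, 0.687, 0.727, 0.0]
wrist_force: [0.0, -0.9, -0.5]
opening: 0.705
```

>>> arm_command([
  [0,0,0,0,0,0,0.06],
  [0,0,-0.02,0,0,0,0.06],
  [0,0,-0.05,0,0,0,0.06],
  [-0.02,0,-0.09,0,0,0,0.06],
  [-0.05,0,-0.13,0,0,0,0.06],
])

```text
time_s: 51.85
eef_pos: [0.5853, -0.1745, 0.3055]
eef_rot: [-0.001, 0.686, 0.728, 0.0]
wrist_force: [0.5, 0.1, 0.1]
opening: 0.705
```

>>> arm_command([
  [-0.03,-0.03,-0.02,0,0,0,0.06],
  [-0.06,-0.06,-0.04,0,0,0,0.06],
  [-0.09,-0.09,-0.04,0,0,0,0.06],
  [-0.11,-0.12,-0.04,0,0,0,0.06],
  [-0.12,-0.15,-0.04,0,0,0,0.06],
])

```text
time_s: 52.35
eef_pos: [0.4413, -0.3057, 0.3448]
eef_rot: [0.001, 0.687, 0.727, -0.0]
wrist_force: [-0.6, -0.1, -0.1]
opening: 0.704
```

```bash
python3 - <<'E'
from h import *
rep()
for cam in('top','side'):
    near(.5826,-.1265,.1,.14,r=.025,cam=cam);near(.5689,.1068,.1,.14,r=.025,cam=cam)
p,d,m=shot('top','top9.png');w=world(d,m)
for i,c in CELL.items():
    r=np.hypot(w[...,0]-c[0],w[...,1]-c[1])<.012; print(i,np.round(np.nanpercentile(w[r][:,2],[5,50,95]),4))
shot('side','side9.png')
rep()
E
```

```text
t 52.35 p [ 0.4413 -0.3057  0.3448] th 93.2 tilt [ 0.0005 -0.0011] F [-0.6 -0.1 -0.1] op 60.2 rz -0.1
near 154 circle [ 580.4 -126.8] 17.8 mid [ 0.5798 -0.1263] z [0.1061 0.1186 0.1229]
near 159 circle [566.8 104.6] 17.7 mid [0.5663 0.1042] z [0.1061 0.1186 0.1233]
near 189 circle [ 582.6 -125.1] 19.1 mid [ 0.583  -0.1246] z [0.1028 0.1172 0.1218]
near 279 circle [568.5 107. ] 18.7 mid [0.5687 0.108 ] z [0.1021 0.1177 0.1221]
1 [0.0749 0.0795 0.0829]
2 [0.0758 0.0794 0.0832]
3 [0.0757 0.0794 0.0835]
4 [0.0763 0.0791 0.0828]
5 [0.0751 0.0787 0.0823]
6 [0.0745 0.0791 0.0818]
t 52.65 p [ 0.4433 -0.3037  0.3446] th 93.31 tilt [ 0.0007 -0.0001] F [-0.1  0.   0.1] op 59.9 rz 0.01
```

View pics/side9.png

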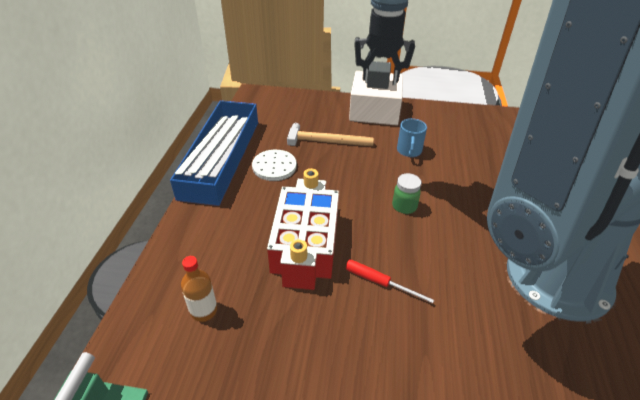

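View pics/top9.png

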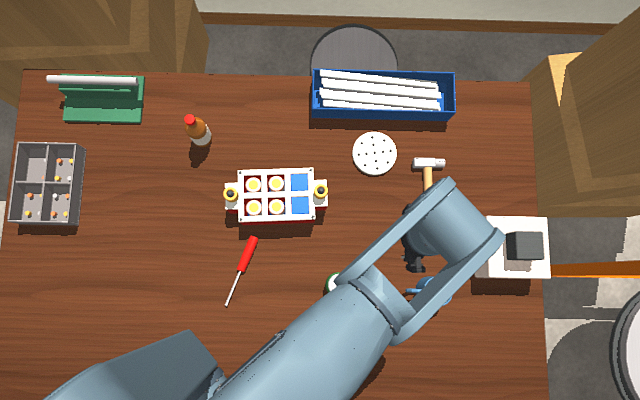

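Both sleeves are down on their studs, at (298,250) and (311,178) in the side view. The four tins are in cells 2, 3, 5 and 6, and nothing else has moved.

```bash
python3 -c "
from bench import ctrl
print(ctrl.hand_in())"
```

```text
the job is handed in; nothing more can be done
None
```

The job is done and handed in after about 53 s of robot time. All four tins are packed and both studs carry a sleeve.

- **Finding the full cells:** I pressed each cap with the closed fingers. Cells 1 and 4 were solid at about 25 N, and 2, 3, 5 and 6 gave way.
- **Tins:** One tin went into each of cells 2, 3, 5 and 6, and I pushed each one down to a firm stop at 8–10 N. The wrist camera then put the lids in cells 3 and 6 at z ≈ 0.080 m. In the last top view all four lids read 0.079 m, about 4–5 mm below the crate's top.
- **Sleeves:** Only after that did I slide the sleeves on. Sleeve 1 had been knocked about 55 mm aside along the way, so I located it again before picking it up. Both went on without resistance, and the last top and side views put their tops at about 0.117–0.119 m. Fully down is 0.120 m, so they are home within camera noise.
- **Camera disagreement:** The top and wrist cameras disagreed by about 2 mm in position. I used the wrist camera for the fits.
- **Other objects:** The other objects look unmoved in the last pictures, but the arm partly hid the hammer, jar and mug in the top view. Those three were clear in the side view. The robot was touching nothing at hand-in.

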